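# Prove the fourteen-tooth gear against the master gear

### The job

Three spare gears for the tube roller lie mixed up on the bench. Put the one with fourteen teeth on the empty post of the gear tester, slide the carriage in until its teeth are in mesh with the master gear and the pointer stands at the long mark, and then press the cam lever right down to lock the carriage. Leave the other two gears and the small amber bottle where they are.

Things in the scene. Friction and masses are not known exactly. Their poses are not given: they have to be found in the camera images.
- gear12: loose dark grey plastic spur gear, 12 teeth, module 5, lying hub up, 0.11 kg. 69 mm over tips, 49 mm over roots, toothed disc 14 mm thick; on it a round hub, diameter 36, its top 44 mm above the underside. Blind bore from below, diameter 18, 24 mm deep; hub top closed. Origin: centre of the underside; z up the hub; +x through the middle of a tooth
- gear14: loose dark grey plastic spur gear, 14 teeth, module 5, lying hub up, 0.11 to 0.18 kg. 79 mm over tips, 59 mm over roots, toothed disc 14 mm thick; on it a round hub, diameter 36, its top 44 mm above the underside. Blind bore from below, diameter 18, 24 mm deep; hub top closed. Origin: centre of the underside; z up the hub; +x through the middle of a tooth. The gear to test
- gear17: loose dark grey plastic spur gear, 17 teeth, module 5, lying hub up, 0.19 kg. 94 mm over tips, 74 mm over roots, toothed disc 14 mm thick; on it a round hub, diameter 36, its top 44 mm above the underside. Blind bore from below, diameter 18, 24 mm deep; hub top closed. Origin: centre of the underside; z up the hub; +x through the middle of a tooth
- tester: bench gear tester, fixed: grey base plate 350 x 132 x 18 mm with a steel way along its middle, on which an aluminium carriage (150 x 80 mm, top 40 mm above the bench) slides along x. Origin: centre of the base's underside. +x points from the carriage to the master gear, z up; post, grip and master axis lie at y = 0
- carriage (a joint): slide of the carriage along the tester's +x, towards the master gear, in m: 0 back, 0.050 pointer at the mark (14-tooth gear in full mesh, axes 85 mm apart), 0.056 end of travel. With the gear on, tips meet at about 0.041 and teeth bottom 1 to 2 mm past the mark. Drags with 3 N and stays put
- master (a joint): turn of the steel master gear about its upright axis, rad, positive counter-clockwise from above; free to turn. 20 teeth, module 5, 109 mm over tips, teeth 43 to 59 mm above the bench. At 0 a gap's middle faces the carriage (tester's -x); repeats every 0.314. Tips squarely on tips jam (then turn a gear a little); else the teeth find their gaps
- clamp_lever (a joint): cam lever that locks the carriage, rad: 0 upright (open), 1.40 right down (locked, also anything past 1.25). Swings outward to the tester's +y about an axis along x. Easy to about 0.8, then the cam bites: up to 10 N at the knob, snapping over at about 1.3. Stays where left
- post_seat (a point): centre of the flat seat (34 mm in diameter, 44 mm above the bench) at the foot of the empty test post, on the carriage. The post stands 22 mm above the seat: 16 mm in diameter for 15 mm, then tapering to 8 mm at its top. A gear is home when the centre of its underside is here. Axes as the tester's
- master_axis (a point): point on the master gear's axis at the height of the gear seat, 44 mm above the bench. Axes as the tester's
- slide_grip (a point): grip of the carriage: upright black cylinder 20 mm in diameter, from 46 to 86 mm above the bench, 105 mm behind the post (the tester's -x); this point lies on its axis, 72 mm above the bench
- pointer (a point): tip of the small steel pointer on the carriage's -y side, just above the base plate
- mark (a point): the long black line across the aluminium scale strip on the base, on the carriage's -y side: the pointer's x in the tester's frame must equal the mark's
- lever_hinge (a point): the cam lever's hinge axis (along the tester's x), 36 mm above the bench, on the carriage's +y side, 52 mm behind and 50 mm beside the post
- lever_tip (a point): in the middle of the lever's black knob, 75 mm from the hinge along the lever; the knob is 17 mm in diameter, from 54 to 86 mm from the hinge, on a 10 mm steel rod
- stain_bottle: small amber glass bottle with a white cap, 42 mm in diameter, 85 mm tall, standing on the bench; origin at the centre of its foot
There are look-alikes about, which are no part of the job. Leave any green or purple look-alike of the gear14 alone.

How it is judged (in metres and radians):
On the way, in this order (a step that is already met when the one before it is completed fails the run):
1. the 14-tooth gear sits home on the test post, with the carriage still back and out of mesh (horizontal distance between gear14 and post_seat below 0.003 m and z of gear14 in the frame of post_seat below 0.003 m and angle between gear14's own z axis and vertical below 0.06 rad and value of joint carriage below 0.042 m), for 0.2 s.
2. the carriage has been slid in to the mark with the gear home on the post (horizontal distance between gear14 and post_seat below 0.003 m and z of gear14 in the frame of post_seat below 0.003 m and angle between gear14's own z axis and vertical below 0.06 rad and value of joint carriage between 0.0475 and 0.0525 m), for 0.2 s.
3. the cam lever is right down, with the gear home and the pointer at the mark (all of step 2 and value of joint clamp_lever above 1.25 rad), for 0.2 s.
At the end, for the whole second after the job is handed in: Gear14 home on the post (within 3 mm of the seat in height and centring, upright, at rest), carriage within 2.5 mm of the mark, teeth so in mesh with the master gear, cam lever down past 1.25 rad, the other two gears and the amber bottle within 30 mm of their starts (all of step 3 and linear speed of gear14 below 0.02 m/s and distance of each of gear12, gear17, stain_bottle from where it was at the start of the episode below 0.03 m); the robot touches nothing.
It fails at once if one of the other gears or the amber bottle is moved more than 30 mm (distance of any of gear12, gear17, stain_bottle from where it was at the start of the episode above 0.03 m).
It also fails if it takes over 51 s, if anything falls off the work surface, if the arm or the gripper's body presses on something with over 40 N, if the wrist force passes 120 N, or if a joint passes its speed limit or range.

### The arm

A 7-joint arm with a two-finger parallel gripper is mounted at the origin on the work surface. World frame = base frame: x ahead of the robot, y to its left, z up, the work surface at z = 0. Lengths are in m, angles in degrees, forces in N, time in s.
With the tool pointing down it reaches from about 0.425 to 0.875 m from the base axis. Payload 4.7 kg.
Tool frame: the origin (TCP) lies at the very end of the fingers, on their centre line; the grasp point (between the pads) lies 19 mm behind it (pinch_z is the distance from the TCP to the grasp point, in m); z points along the fingers, y is the direction in which the jaws open and shut (so a half turn about z gives the same grasp; the last joint's range is limited). The gripper opens to 87 mm and grips with 3 to 60 N. Pads are 19 mm wide; open, the fingers measure 117 mm over their backs; the gripper's body (75 mm by 190 mm) begins 51 mm behind the grasp point.
Start: joints at [-68.807, 18.392, -4.016, 83.108, 1.295, 78.541, -3.26], TCP at [0.226, 0.609, 0.223] pointing down, gripper open.
Joint ranges: [-163.93, 163.93], [-17.29, 119.83], [-79.2, 71.16], [3.27, 140.29], [-89.18, 269.18], [5.43, 117.66], [-154.24, 154.24]. Speed limits (degrees/s): [147.25, 147.25, 180, 180, 180, 180, 180].

### API

Orientations are given as [roll, pitch, yaw] about the fixed x, y, z axes, in that order (R = Rz(yaw) Ry(pitch) Rx(roll)).
In Python, from cell import get_obs, read_camera, camera_params, sign_off, pinch_z gives the robot as it stands.
- The arm moves only by the shell command python3 -m handwheel 'ROWS' [FORCE]. ROWS is JSON, a list of rows, each a list of 5 numbers: the finger opening in m, from 0 to 0.087, then the shift along the tool's x, y, z in m, then the turn about the tool's z in rad. In form: [[jaw, tx, ty, tz, twist], ...]. A call has 1 to 20 rows; each row is the pose to reach, as a shift and turn from the pose commanded when the call began, along the tool's axes at that moment; what a row does not reach only later rows make up. A row lasts 1/10 s, in which the tool goes at most 50 mm and 8.59 degrees, less where a joint would pass 70% of its speed; a pose out of reach is approached as far as the arm can. A call with a gripper value outside its range is refused whole. The fingers move at their own pace and stop on an object; FORCE is the grip in N (left out, the last holds). Time passes only in rows, so rows that repeat a pose let the fingers close. It gives the time, the measured TCP pose, the force and the opening at its end, in the units of the state.
- get_obs(): the state, without advancing time (a new reading comes with each control period).
- read_camera(name): name is "side" or "top"; returns the picture (400x640x3 uint8, blue, green, red); there is no depth.
- camera_params(name): a dict with "camera_matrix" (3x3 intrinsics, pixels), "R" (3x3) and "t" (3): a world point X has camera coordinates R X + t. Camera axes: x right, y down, z forward; pixel columns grow to the right and rows downward; lengths in m; the calibration is good to about 2 mm. A picture is of the moment at which its call begins. camera_params takes no time and is no camera call.
- sign_off(): hands the job in, once; it reports no verdict.
The state is a dict: "time_s": time; "qpos": joint angles; "joint_velocities": joint speeds; "effort": joint torques, N m; "tool_pos": TCP position; "tool_rot": TCP orientation; "force": force on the tool from outside, world axes, zero at the start; "wrist_torque": the same for the moment, N m; "grip_width": finger opening in m.
Only numpy, scipy, OpenCV 4.12 (cv2) and the standard library are available. Lean on these libraries where they do the work, as an engineer would, in place of code of your own. Each camera call takes 0.05 s, during which the arm holds its last target.

## Working session

There is one attempt and no reset: what is moved stays moved. The work goes in short steps, Python scripts to look and compute and a shell command to move; the robot and the scene stay as the last step left them, time stands still between calls to the robot, and variables do not carry over. Pictures are saved under pics/ and viewed, and the job is handed in when it is done.

```bash
ls; mkdir -p pics; python3 - <<'E'
from cell import *
import cv2,numpy as np
o=get_obs()
for k,v in o.items(): print(k,np.round(v,4))
print(pinch_z if not callable(pinch_z) else pinch_z())
for n in("side","top"):
    im=read_camera(n); cv2.imwrite(f"pics/{n}0.png",im)
    p=camera_params(n); print(n,p)
E
```

```text
pics
time_s 0.0
qpos [-68.8077  18.4389  -4.0154  83.174    1.294   78.5413  -3.2598]
joint_velocities [ 0.0988 -0.0519  0.0102 -0.0142 -0.0303  0.0097 -0.0031]
effort [ 1.00000e-04 -4.91291e+01 -4.03800e-01 -3.12535e+01 -6.39000e-02
  4.38000e-02  2.00000e-04]
tool_pos [0.2263 0.6088 0.2215]
tool_rot [-1.798909e+02  4.800000e-03  1.596173e+02]
force [0.0359 0.3227 0.1295]
wrist_torque [ 0.0162 -0.0033  0.0014]
grip_width 0.087
0.0187
side {'camera_matrix': array([[503.4921869 ,   0.        , 317.65844476],
       [  0.        , 503.4921869 , 191.74147657],
       [  0.        ,   0.        ,   1.        ]]), 'R': array([[ 0.97034811, -0.24169785,  0.00258576],
       [-0.16806757, -0.68235468, -0.71143895],
       [ 0.17371767,  0.68990886, -0.70274315]]), 't': array([-0.5030979 ,  0.10534066,  1.28603172])}
top {'camera_matrix': array([[446.97409271,   0.        , 316.75862419],
       [  0.        , 446.97409271, 203.54170542],
       [  0.        ,   0.        ,   1.        ]]), 'R': array([[-0.01068501, -0.99993564, -0.003814  ],
       [-0.99641858,  0.01096723, -0.08384351],
       [ 0.08387995,  0.00290447, -0.99647163]]), 't': array([-0.0750082 ,  0.50123185,  1.05407417])}
```

View pics/side0.png

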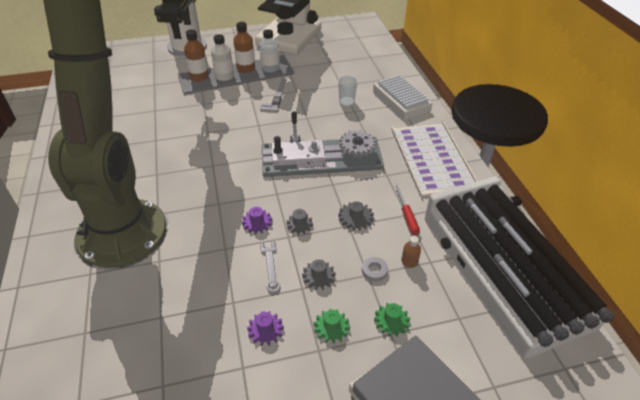

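View pics/top0.png

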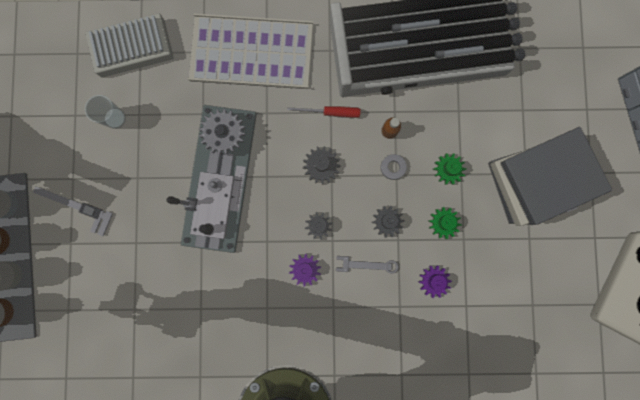

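The tester is at top-view (218,180), with its +x pointing up in the picture and its lever on the left. Three dark gears are at (321,165), (388,221) and (318,225). Next I'll crop in and measure them.

```bash
cat > h.py <<'E'
from cell import *
import cv2,numpy as np
def P(n):
    p=camera_params(n); return np.array(p["camera_matrix"]),np.array(p["R"]),np.array(p["t"])
def ray(n,uv):
    K,R,t=P(n); d=R.T@np.linalg.inv(K)@np.array([uv[0],uv[1],1.]); return -R.T@t,d
def plane(n,uv,z):
    c,d=ray(n,uv); return c+d*(z-c[2])/d[2]
def proj(n,X):
    K,R,t=P(n); q=K@(R@np.asarray(X,float)+t); return q[:2]/q[2]
def tri(uvt,uvs):
    a,d=ray("top",uvt); b,e=ray("side",uvs)
    s=np.linalg.lstsq(np.stack([d,-e],1),b-a,rcond=None)[0]
    p,q=a+d*s[0],b+e*s[1]; return (p+q)/2,np.linalg.norm(p-q)
def crop(im,x0,y0,x1,y1,f,name):
    cv2.imwrite(name,cv2.resize(im[y0:y1,x0:x1],None,fx=f,fy=f,interpolation=cv2.INTER_CUBIC))
E
python3 - <<'E'
from h import *
t=cv2.imread("pics/top0.png");s=cv2.imread("pics/side0.png")
crop(t,290,130,420,250,6,"pics/c_g.png")
crop(t,170,95,290,260,4,"pics/c_t.png")
crop(s,240,90,400,185,5,"pics/c_s.png")
crop(s,240,190,400,300,5,"pics/c_sg.png")
E
```

```text
(no output)
```

View pics/c_g.png

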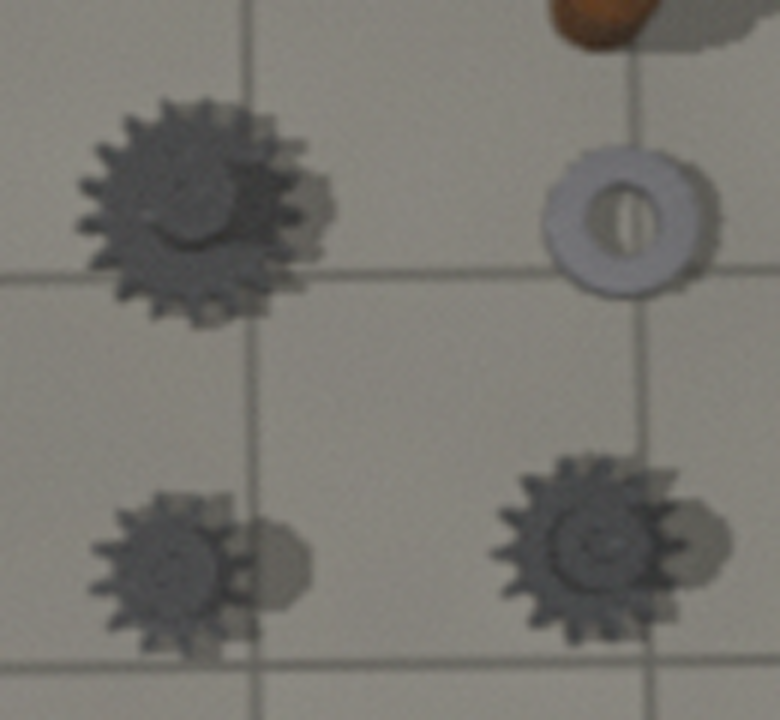

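View pics/c_t.png

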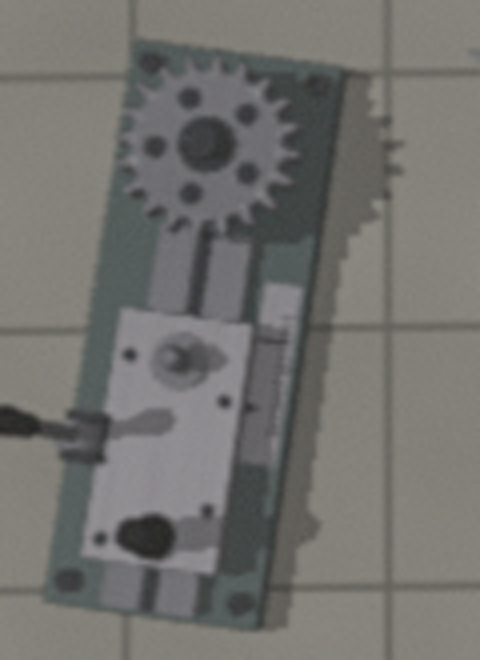

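View pics/c_s.png

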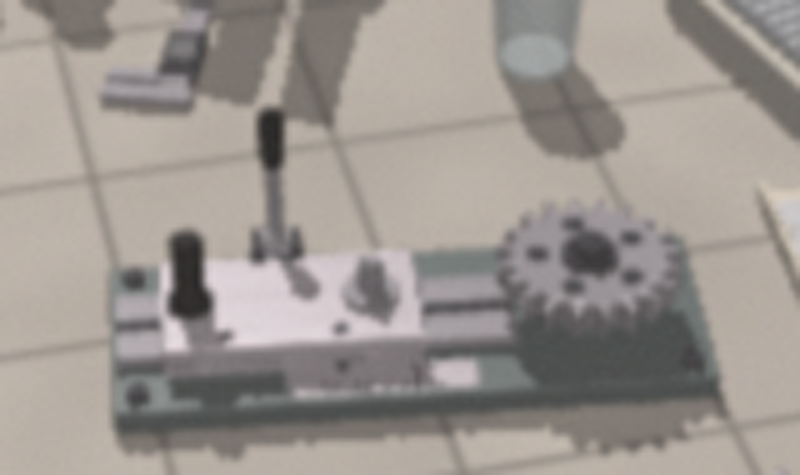

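View pics/c_sg.png

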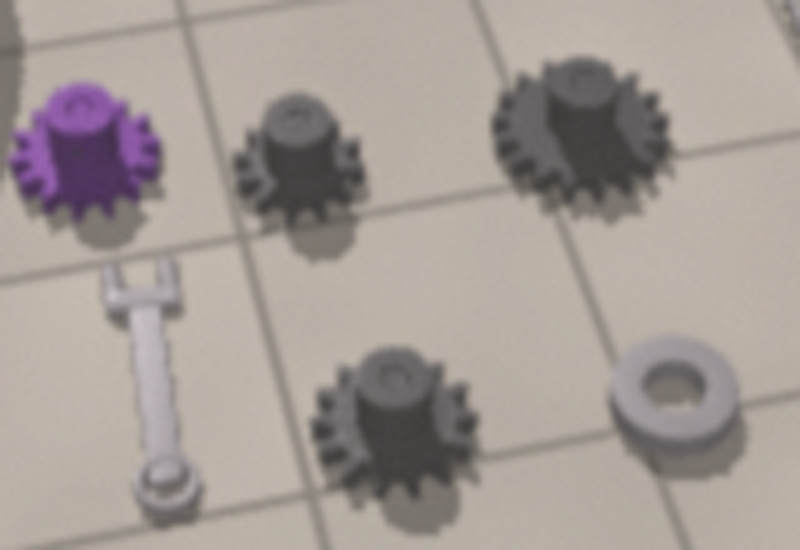

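```bash
python3 - <<'E'
from h import *
t=cv2.imread("pics/top0.png");s=cv2.imread("pics/side0.png")
print("cams",[ (-P(n)[1].T@P(n)[2]).round(3) for n in("top","side")])
g=cv2.cvtColor(t,cv2.COLOR_BGR2GRAY)
ct=lambda x,y,x0,y0,f:((x+.5)/f-.5+x0,(y+.5)/f-.5+y0)
for nm,(x,y) in dict(g17=(321,165),g14=(388,221),g12=(318,225)).items():
    w=g[y-28:y+28,x-28:x+28]
    for th in (78,86,92):
        m=(w<th).astype(np.uint8)
        n,l,st,c=cv2.connectedComponentsWithStats(m)
        k=1+np.argmax(st[1:,4]); pts=np.argwhere(l==k)[:,::-1].astype(np.float32)
        (cx,cy),r=cv2.minEnclosingCircle(pts)
        X=plane("top",(cx+x-28,cy+y-28),.014); X2=plane("top",(cx+x-28+r,cy+y-28),.014)
        print(nm,th,X.round(4),"tipdia mm",round(2e3*np.linalg.norm(X-X2),1))
A=lambda x,y:ct(x,y,290,130,6)
C=lambda x,y:ct(x,y,240,190,5)
print("g14 hub",tri(A(603,543),C(396,372)),"g12",tri(A(170,572),C(302,118)),"g17",tri(A(194,195),C(583,80)))
T=lambda x,y:ct(x,y,170,95,4); S=lambda x,y:ct(x,y,240,90,5)
print("post top",tri(T(176,358),S(372,266)))
print("master boss",tri(T(207,143),S(591,240)))
print("grip top",tri(T(143,536),S(187,238)))
print("lever tip",tri(T(2,417),S(270,115)))
cs=np.array([plane("top",T(*p),.018) for p in [(135,40),(345,70),(262,630),(45,600)]])
print(cs.round(4)); print([round(np.linalg.norm(cs[i]-cs[(i+1)%4]),4) for i in range(4)],cs.mean(0))
d=cs[0]+cs[1]-cs[2]-cs[3]; print("yaw",np.degrees(np.arctan2(d[1],d[0])))
E
```

```text
cams [array([ 0.41 , -0.084,  1.092]), array([ 0.282, -0.937,  0.98 ])]
g17 78 [ 0.595  -0.0937  0.014 ] tipdia mm 89.0
g17 86 [ 0.5941 -0.0944  0.014 ] tipdia mm 93.2
g17 92 [ 0.5935 -0.0948  0.014 ] tipdia mm 94.5
g14 78 [ 0.4573 -0.2528  0.014 ] tipdia mm 75.0
g14 86 [ 0.454  -0.2518  0.014 ] tipdia mm 79.3
g14 92 [ 0.46  -0.256  0.014] tipdia mm 86.2
g12 78 [ 0.4478 -0.0865  0.014 ] tipdia mm 64.0
g12 86 [ 0.4501 -0.0885  0.014 ] tipdia mm 71.1
g12 92 [ 0.4469 -0.0884  0.014 ] tipdia mm 74.6
g14 hub (array([ 0.45793663, -0.25153003,  0.04730317]), np.float64(0.0009067965138466345)) g12 (array([ 0.44981917, -0.08295391,  0.04474806]), np.float64(0.003444436890784968)) g17 (array([ 0.59666204, -0.09380297,  0.0470445 ]), np.float64(0.00046130274374490173))
post top (array([0.54558338, 0.15767963, 0.06503274]), np.float64(0.002302989145567881))
master boss (array([0.66993962, 0.13840184, 0.07506211]), np.float64(0.0030397190454204016))
grip top (array([0.44162499, 0.1675334 , 0.09763475]), np.float64(0.0019350146935580245))
lever tip (array([0.50602879, 0.23985099, 0.11994764]), np.float64(0.00041111629759333447))
[[0.7479 0.1958 0.018 ]
 [0.7275 0.0666 0.018 ]
 [0.3862 0.116  0.018 ]
 [0.4054 0.2462 0.018 ]]
[np.float64(0.1308), np.float64(0.3448), np.float64(0.1316), np.float64(0.3461)] [0.56674917 0.15616034 0.018     ]
yaw -8.297323075677923
```

Candidates for gear14 in the top view:
- Dark gears at (321,165), about 93 mm over tips, so it has 17 teeth
- (318,225), about 70 mm, so 12 teeth
- (388,221), about 79 mm, so 14 teeth
- Green look-alikes at (449,168) and (445,222)
- Purple look-alikes at (305,269) and (435,281)
- A plain ring at (394,167)

I choose (388,221). The crop shows it dark grey with its hub up. Next I'll check the tooth count and tooth phases.

```bash
cat > ph.py <<'E'
from h import *
def prof(im,c,z,r,n=720,cam="top"):
    a=np.arange(n)*2*np.pi/n
    uv=np.array([proj(cam,[c[0]+r*np.cos(q),c[1]+r*np.sin(q),z]) for q in a],np.float32)
    g=cv2.cvtColor(im,cv2.COLOR_BGR2GRAY).astype(np.float32)
    return a,cv2.remap(g,uv[:,:1],uv[:,1:],cv2.INTER_LINEAR).ravel()
def phase(a,v,N,lo,hi,sign):
    d=np.degrees(a); m=(((d-lo)%360)<=((hi-lo)%360 or 360))
    w=np.hanning(m.sum()) if (hi-lo)%360 else 1
    x=v[m]-np.polyval(np.polyfit(np.arange(m.sum()),v[m],3),np.arange(m.sum()))
    F=(sign*x*w*np.exp(-1j*N*a[m])).sum()/m.sum()
    return (-np.degrees(np.angle(F))/N)%(360/N),abs(F)   # angle of a tooth centre
E
python3 - <<'E'
from ph import *
t=cv2.imread("pics/top0.png")
c=(.457,-.252)
for r in (.033,.035,.037):
  a,v=prof(t,c,.014,r); F=np.abs(np.fft.rfft(v-v.mean()))
  print(r,"spec 11..18",F[11:19].round(),"tooth angle left half",phase(a,v,14,45,225,-1),phase(a,v,14,60,150,-1),phase(a,v,14,130,220,-1))
m=(.667,.1385)
for mm in (m,(.675,.1385),(.67,.139)):
 for r in (.048,.051):
  a,v=prof(t,mm,.059,r); F=np.abs(np.fft.rfft(v-v.mean()))
  print(mm,r,F[18:23].round(),phase(a,v,20,140,200,1),phase(a,v,20,150,190,1))
crop(t,200,100,245,160,13,"pics/c_m.png")
crop(t,205,150,250,205,13,"pics/c_p.png")
E
```

```text
0.033 spec 11..18 [ 595. 1129.  585. 5590. 2449. 1260.  138.  172.] tooth angle left half (np.float64(14.334371366793771), np.float64(5.079213892645348)) (np.float64(14.93409464706685), np.float64(6.190762937978089)) (np.float64(12.736971722254362), np.float64(3.1109545040527364))
0.035 spec 11..18 [ 997.  633.  600. 6464. 2789. 1385.  391.  153.] tooth angle left half (np.float64(14.203714893587932), np.float64(6.184121039034665)) (np.float64(14.83284454264828), np.float64(6.8459411652708635)) (np.float64(13.077160890810324), np.float64(4.374589270368067))
0.037 spec 11..18 [ 962.  481. 1078. 5596. 2756. 1504.  900.  309.] tooth angle left half (np.float64(14.166582245103816), np.float64(6.051423085282601)) (np.float64(14.898118265029199), np.float64(6.210240251673469)) (np.float64(13.457522671742364), np.float64(4.785311537014824))
(0.667, 0.1385) 0.048 [2992. 2310. 2452. 2047. 1967.] (np.float64(3.9194280369869476), np.float64(4.7682526522578)) (np.float64(4.006666021461854), np.float64(4.355190548292387))Traceback (most recent call last):
  File "<stdin>", line 10, in <module>
  File "ph.py", line 4, in prof
    uv=np.array([proj(cam,[c[0]+r*np.cos(q),c[1]+r*np.sin(q),z]) for q in a],np.float32)
                 ~~~~^^^^^^^^^^^^^^^^^^^^^^^^^^^^^^^^^^^^^^^^^^^
  File "h.py", line 10, in proj
    K,R,t=P(n); q=K@(R@np.asarray(X,float)+t); return q[:2]/q[2]
          ~^^^
  File "h.py", line 4, in P
    p=camera_params(n); return np.array(p["camera_matrix"]),np.array(p["R"]),np.array(p["t"])
ValueError: time passes only in moves, steps and waits
```

The tooth spectrum at (388,221) peaks clearly at 14. `camera_params` refuses to be called that often, so I'll cache its result.

```bash
sed -i 's/^def P(n):/from functools import lru_cache\n@lru_cache(None)\ndef P(n):/' h.py
python3 - <<'E'
from ph import *
t=cv2.imread("pics/top0.png")
for mm in ((.667,.1385),(.675,.138),(.671,.138),(.671,.142),(.671,.135)):
 for r in (.048,.051):
  a,v=prof(t,mm,.059,r); F=np.abs(np.fft.rfft(v-v.mean()))
  print(mm,r,F[18:23].round(),np.round(phase(a,v,20,140,200,1),2),np.round(phase(a,v,20,150,190,1),2))
crop(t,200,100,245,160,10,"pics/c_m.png")
crop(t,205,150,250,205,10,"pics/c_p.png")
E
```

```text
(0.667, 0.1385) 0.048 [2992. 2310. 2452. 2047. 1967.] [3.92 4.77] [4.01 4.36]
(0.667, 0.1385) 0.051 [1746. 1298. 2416. 1817. 2529.] [3.24 4.27] [3.28 3.82]
(0.675, 0.138) 0.048 [2114. 2571. 1549. 1471. 1794.] [5.46 2.21] [5.82 2.34]
(0.675, 0.138) 0.051 [1093. 1538. 1357. 2090. 2688.] [5.73 4.53] [5.74 4.94]
(0.671, 0.138) 0.048 [2994. 3517.  469. 2646. 1576.] [4.99 5.17] [5.01 5.29]
(0.671, 0.138) 0.051 [1038. 2115.  890. 2358. 2390.] [4.38 5.19] [4.38 5.2 ]
(0.671, 0.142) 0.048 [ 279. 3408. 6013. 1010.  440.] [9.31 5.13] [9.27 5.22]
(0.671, 0.142) 0.051 [ 612. 3193. 4151.  918.  969.] [8.05 4.98] [8.04 5.31]
(0.671, 0.135) 0.048 [2496.  395. 1928.  419. 1389.] [1.45 4.98] [1.42 5.4 ]
(0.671, 0.135) 0.051 [ 957.  676. 1452.  815. 1868.] [1.38 5.04] [1.24 5.3 ]
```

View pics/c_m.png

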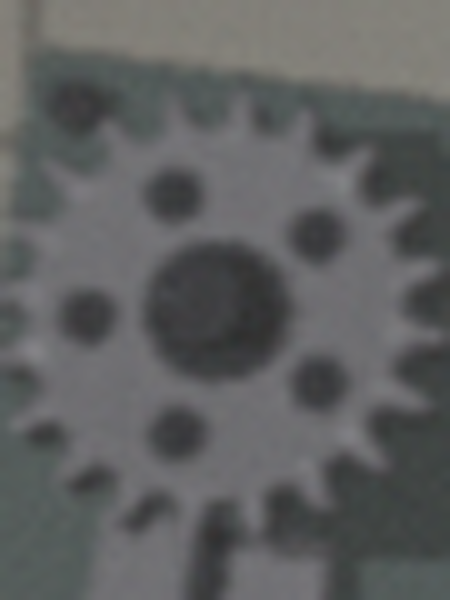

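View pics/c_p.png

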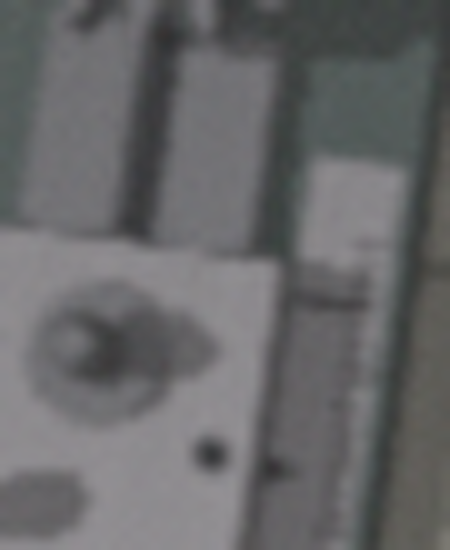

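```bash
python3 - <<'E'
from ph import *
t=cv2.imread("pics/top0.png")
ct=lambda x,y,x0,y0,f=10:((x+.5)/f-.5+x0,(y+.5)/f-.5+y0)
h=[plane("top",ct(*p,200,100),.059) for p in [(175,193),(318,235),(320,382),(177,432),(88,317)]]
m=np.mean(h,0); print("master",m.round(4),[round(np.hypot(*(q-m)[:2]),4) for q in h],[round(np.degrees(np.arctan2(*(q-m)[1::-1])),1) for q in h])
seat=plane("top",ct(108,353,205,150),.044); print("seat",seat, "post top",plane("top",ct(75,335,205,150),.066))
d=(m-seat)[:2]; print("dist",np.hypot(*d),"yaw",np.degrees(np.arctan2(d[1],d[0])))
pt=plane("top",ct(283,468,205,150),.021); mk=plane("top",ct(335,300,205,150),.019); u=np.array([np.cos(np.radians(-8.3)),np.sin(np.radians(-8.3))])
print("pointer->mark along x",(mk-pt)[:2]@u)
for dx in(0,.0015,-.0015):
 for r in (.047,.049,.051):
  a,v=prof(t,(m[0]+dx,m[1]),.059,r); F=np.abs(np.fft.rfft(v-v.mean()))
  print(dx,r,F[17:24].round(),*[np.round(phase(a,v,20,lo,hi,1),2) for lo,hi in((0,360),(200,330),(60,160))])
E
```

```text
master [0.6717 0.1427 0.059 ] [np.float64(0.0302), np.float64(0.0301), np.float64(0.03), np.float64(0.03), np.float64(0.0301)] [np.float64(18.9), np.float64(-53.0), np.float64(-124.7), np.float64(162.8), np.float64(91.8)]
seat [0.54541501 0.15868945 0.044     ] post top [0.54685932 0.16128453 0.066     ]
dist 0.12725726998609269 yaw -7.205984070077959
pointer->mark along x 0.04226180729369939
0 0.047 [ 208.  675. 1710. 6476.  865.  297.  279.] [11.08  8.99] [10.89  5.58] [10.7   4.28]
0 0.049 [ 225.  394. 2491. 6116.  799.  472.  207.] [10.99  8.49] [11.03  5.65] [10.31  3.68]
0 0.051 [ 463.  336. 2613. 4789.  685.  833.  193.] [10.8   6.62] [11.18  4.99] [10.03  2.59]
0.0015 0.047 [ 493. 1176. 2097. 5278. 2457.  114.  140.] [10.9   7.32] [9.27 5.59] [12.44  3.94]
0.0015 0.049 [ 110. 1003. 1681. 5373. 2979.  337.  270.] [10.73  7.45] [9.44 5.61] [12.01  3.73]
0.0015 0.051 [ 324.  363. 1778. 4467. 2793.  295.  406.] [10.4   6.18] [9.58 4.96] [11.62  2.64]
-0.0015 0.047 [ 252.  588. 3269. 5763. 1075.  300.  261.] [11.14  8.  ] [12.52  5.45] [8.95 4.36]
-0.0015 0.049 [ 540.  667. 3382. 5401. 1578.  449.  278.] [11.22  7.49] [12.62  5.55] [8.64 3.61]
-0.0015 0.051 [ 748.  908. 3048. 4169. 1506.  784.  117.] [11.33  5.75] [12.77  4.92] [8.53 2.41]
```

```bash
cat > mv.py <<'E'
import numpy as np,sys
from cell import get_obs
def sh(*targets,yaw0=None,p0=None):
    o=get_obs(); y=o["tool_rot"][2] if yaw0 is None else yaw0; p=o["tool_pos"] if p0 is None else p0
    a=np.radians(y); X=np.array([np.cos(a),np.sin(a)]);Y=np.array([np.sin(a),-np.cos(a)])
    print("t",o["time_s"],"pos",np.round(p,4),"rot",np.round(o["tool_rot"],2),"w",round(o["grip_width"],4))
    for (x,yy,z,w) in targets:
        d=np.array([x-p[0],yy-p[1]]); print("tx %.4f ty %.4f tz %.4f twist %.4f"%(d@X,d@Y,-(z-p[2]),-np.radians(w-y)))
E
python3 -c "
from mv import *
sh((.226,.609,.28,159.6),(.47,.42,.28,150),(.56,.22,.28,110),(.56,-.03,.25,75),(.457,-.2525,.18,59))"
```

```text
t 0.1 pos [0.2263 0.6088 0.2216] rot [-1.7990e+02  1.0000e-02  1.5962e+02] w 0.0874
tx 0.0004 ty 0.0001 tz -0.0584 twist 0.0003
tx -0.2942 ty -0.0921 tz -0.0584 twist 0.1679
tx -0.4482 ty -0.2482 tz -0.0584 twist 0.8660
tx -0.5353 ty -0.4826 tz -0.0284 twist 1.4768
tx -0.5162 ty -0.7270 tz 0.0416 twist 1.7561
```

```bash
python3 -m handwheel '[[0.087,0,0,-0.04,0],[0.087,-0.03,-0.01,-0.058,0],[0.087,-0.08,-0.025,-0.058,0],[0.087,-0.13,-0.04,-0.058,0.05],[0.087,-0.18,-0.055,-0.058,0.1],[0.087,-0.23,-0.072,-0.058,0.15],[0.087,-0.28,-0.09,-0.058,0.2],[0.087,-0.32,-0.12,-0.058,0.35],[0.087,-0.36,-0.15,-0.058,0.5],[0.087,-0.4,-0.19,-0.058,0.65],[0.087,-0.43,-0.22,-0.058,0.8],[0.087,-0.45,-0.26,-0.058,0.95],[0.087,-0.47,-0.305,-0.055,1.1],[0.087,-0.49,-0.35,-0.05,1.25],[0.087,-0.51,-0.395,-0.045,1.35],[0.087,-0.53,-0.44,-0.04,1.45],[0.087,-0.535,-0.4826,-0.03,1.55],[0.087,-0.535,-0.53,-0.02,1.65],[0.087,-0.53,-0.575,-0.005,1.756],[0.087,-0.527,-0.62,0.01,1.756]]'; python3 -c "
from mv import *
sh((.457,-.2525,.10,59),(.457,-.2525,.018,59))"
```

```text
time_s: 2.1
tool_pos: [0.5032, -0.1571, 0.2118]
tool_rot: [-180.0, -0.0, 58.9]
force: [0.6, -0.4, -0.1]
grip_width: 0.0871
t 2.1 pos [ 0.5032 -0.1571  0.2118] rot [-1.7999e+02 -2.0000e-02  5.8860e+01] w 0.0871
tx -0.1056 ty 0.0098 tz 0.1118 twist -0.0024
tx -0.1056 ty 0.0098 tz 0.1938 twist -0.0024
```

```bash
python3 -m handwheel '[[0.07,-0.04,0.004,0.01,0],[0.07,-0.08,0.008,0.03,0],[0.07,-0.1056,0.0098,0.06,0],[0.07,-0.1056,0.0098,0.1,0],[0.07,-0.1056,0.0098,0.13,0],[0.07,-0.1056,0.0098,0.13,0],[0.07,-0.1056,0.0098,0.13,0]]'; python3 - <<'E'
from h import *
t=read_camera("top");s=read_camera("side")
cv2.imwrite("pics/top1.png",t);cv2.imwrite("pics/side1.png",s)
a=cv2.resize(t[150:290,300:440],None,fx=3,fy=3);b=cv2.resize(s[190:330,240:380],None,fx=3,fy=3)
cv2.imwrite("pics/p1.png",np.hstack([a,b]))
o=get_obs();print(o["tool_pos"],proj("top",o["tool_pos"]),proj("side",o["tool_pos"]))
E
```

```text
time_s: 2.8
tool_pos: [0.4584, -0.251, 0.0828]
tool_rot: [-180.0, 0.0, 59.0]
force: [0.9, -0.8, 0.5]
grip_width: 0.0699
[ 0.45989178 -0.25144709  0.08429598] [392.67356788 218.24767916] [319.50205578 253.78996019]
```

View pics/p1.png

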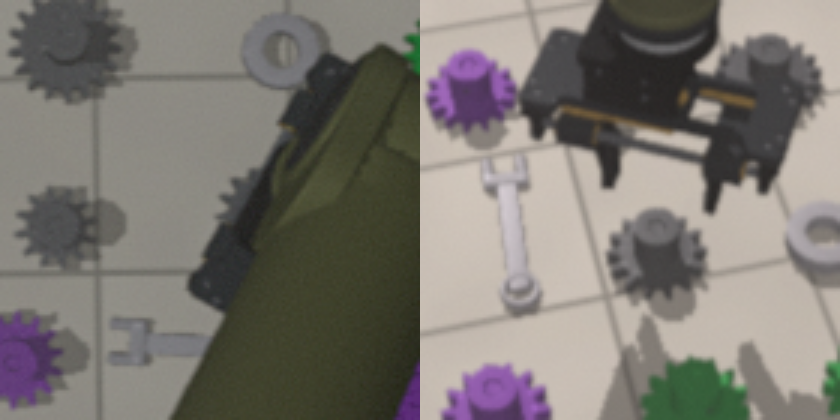

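The open fingers straddle the hub in the side view: tips at panel (612,185) and (708,210), hub top at (658,225). Now I'll go down and grip.

```bash
python3 -m handwheel '[[0.07,0,0,0.02,0],[0.07,0,0,0.04,0],[0.07,0,0,0.055,0],[0.07,0,0,0.064,0],[0.07,0,0,0.064,0],[0.07,0,0,0.064,0],[0.025,0,0,0.064,0],[0.025,0,0,0.064,0],[0.025,0,0,0.064,0],[0.025,0,0,0.064,0],[0.025,0,0,0.064,0],[0.025,0,0,0.064,0]]' 25; python3 -c "
from mv import *
sh()"
```

```text
time_s: 4.1
tool_pos: [0.4584, -0.2509, 0.0186]
tool_rot: [-180.0, -0.0, 59.0]
force: [-1.0, 0.1, 0.7]
grip_width: 0.0352
t 4.1 pos [ 0.4584 -0.2509  0.0186] rot [-1.7998e+02 -1.0000e-02  5.9000e+01] w 0.0352
```

```bash
python3 -c "
from mv import *
sh((.458,-.251,.15,59),(.545,-.05,.16,90),(.5455,.1588,.16,126.93))"
```

```text
t 4.1 pos [ 0.4584 -0.2509  0.0186] rot [-1.7998e+02 -1.0000e-02  5.9000e+01] w 0.0352
tx -0.0003 ty -0.0003 tz -0.1314 twist 0.0000
tx 0.2168 ty -0.0292 tz -0.1414 twist -0.5410
tx 0.3960 ty -0.1363 tz -0.1414 twist -1.1856
```

```bash
python3 -m handwheel '[[0.025,0,0,-0.02,0],[0.025,0,0,-0.05,0],[0.025,0,0,-0.08,0],[0.025,0,0,-0.115,0],[0.025,0.03,-0.004,-0.141,-0.1],[0.025,0.07,-0.009,-0.141,-0.2],[0.025,0.11,-0.015,-0.141,-0.3],[0.025,0.15,-0.02,-0.141,-0.42],[0.025,0.19,-0.026,-0.141,-0.54],[0.025,0.23,-0.04,-0.141,-0.66],[0.025,0.265,-0.06,-0.141,-0.78],[0.025,0.3,-0.08,-0.141,-0.9],[0.025,0.335,-0.1,-0.141,-1.02],[0.025,0.365,-0.118,-0.141,-1.1],[0.025,0.385,-0.13,-0.141,-1.1856],[0.025,0.396,-0.1363,-0.141,-1.1856],[0.025,0.396,-0.1363,-0.141,-1.1856],[0.025,0.396,-0.1363,-0.141,-1.1856]]'; python3 - <<'E'
from h import *
t=read_camera("top");s=read_camera("side")
cv2.imwrite("pics/top2.png",t);cv2.imwrite("pics/side2.png",s)
a=cv2.resize(t[90:260,150:290],None,fx=3,fy=3);b=cv2.resize(s[50:220,240:400],None,fx=3,fy=3)
cv2.imwrite("pics/p2.png",np.hstack([a[:510],b[:510]])[:, :800])
from mv import sh
sh((.5455,.1588,.09,126.93))
E
```

```text
time_s: 5.9
tool_pos: [0.5457, 0.1568, 0.1593]
tool_rot: [-179.9, 0.1, 126.8]
force: [-0.7, -1.2, -1.9]
grip_width: 0.0354
t 6.0 pos [0.5459 0.1562 0.1595] rot [-1.7997e+02  4.0000e-02  1.2672e+02] w 0.0354
tx 0.0023 ty 0.0012 tz 0.0695 twist -0.0037
```

View pics/p2.png

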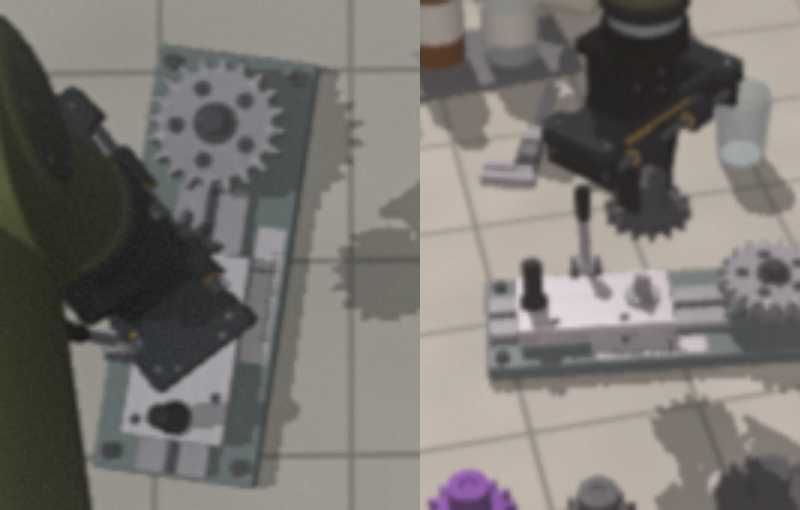

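The gear hangs level above the post in the side view: gear at panel (648,215), post at (643,290). I'll correct the 2 mm offset, go lower and check the gear against the post.

```bash
python3 -m handwheel '[[0.025,0.001,0.0005,0.015,-0.0037],[0.025,0.0023,0.0012,0.035,-0.0037],[0.025,0.0023,0.0012,0.055,-0.0037],[0.025,0.0023,0.0012,0.06,-0.0037],[0.025,0.0023,0.0012,0.06,-0.0037],[0.025,0.0023,0.0012,0.06,-0.0037]]'; python3 - <<'E'
from h import *
s=read_camera("side")
cv2.imwrite("pics/side3.png",s)
crop(s,260,90,370,170,7,"pics/p3.png")
from mv import sh
o=get_obs();p=o["tool_pos"]
sh((.5455,.1588,.09,126.93))
f=lambda X:((proj("side",X)-[260,90]+.5)*7-.5).round(0)
print("gear bottom centre",f([p[0],p[1],p[2]-.0186]),"disc top",f([p[0],p[1],p[2]-.0046]))
a=np.linspace(0,6.28,73); e=np.array([f([p[0]+.0395*np.cos(q),p[1]+.0395*np.sin(q),p[2]-.0116]) for q in a]); print("disc extents",e.min(0),e.max(0))
print("post",f([.5455,.1588,.044]),f([.5455,.1588,.066]))
E
```

```text
time_s: 6.6
tool_pos: [0.5457, 0.1609, 0.1001]
tool_rot: [179.9, 0.0, 127.1]
force: [0.4, 0.7, -1.8]
grip_width: 0.035
t 6.65 pos [0.546  0.1611 0.1005] rot [1.7990e+02 3.0000e-02 1.2711e+02] w 0.0352
tx -0.0016 ty -0.0018 tz 0.0105 twist 0.0032
gear bottom centre [377. 335.] disc top [377. 308.]
disc extents [280. 262.] [474. 384.]
post [378. 411.] [377. 369.]
```

View pics/p3.png

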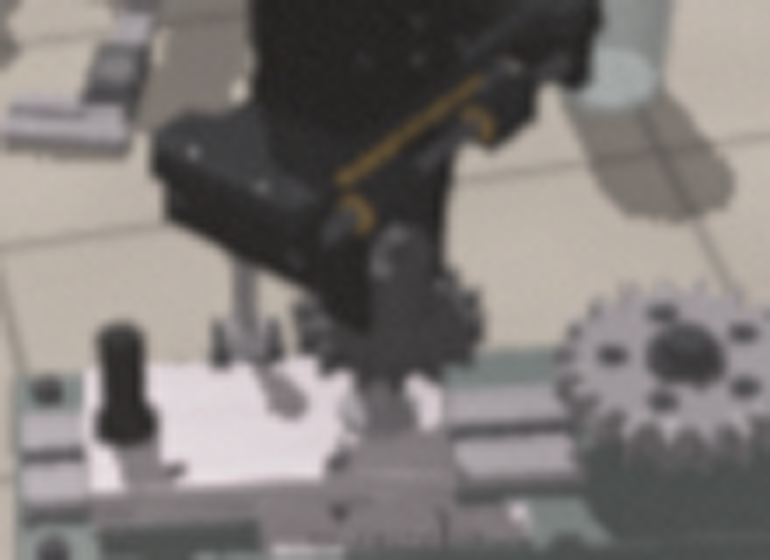

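```bash
python3 - <<'E'
from h import *
t=read_camera("top")
cv2.imwrite("pics/top3.png",t)
crop(t,170,120,260,210,8,"pics/p4.png")
o=get_obs();p=o["tool_pos"];print(p)
f=lambda X:((proj("top",X)-[170,120]+.5)*8-.5).round(0)
c=f([p[0],p[1],p[2]-.0046]); print("disc top centre",c,"radius px",np.linalg.norm(f([p[0],p[1]-.0395,p[2]-.0046])-c))
E
```

```text
[0.54603967 0.16128862 0.10065769]
disc top centre [314. 497.] radius px 141.01418368376991
```

View pics/p4.png

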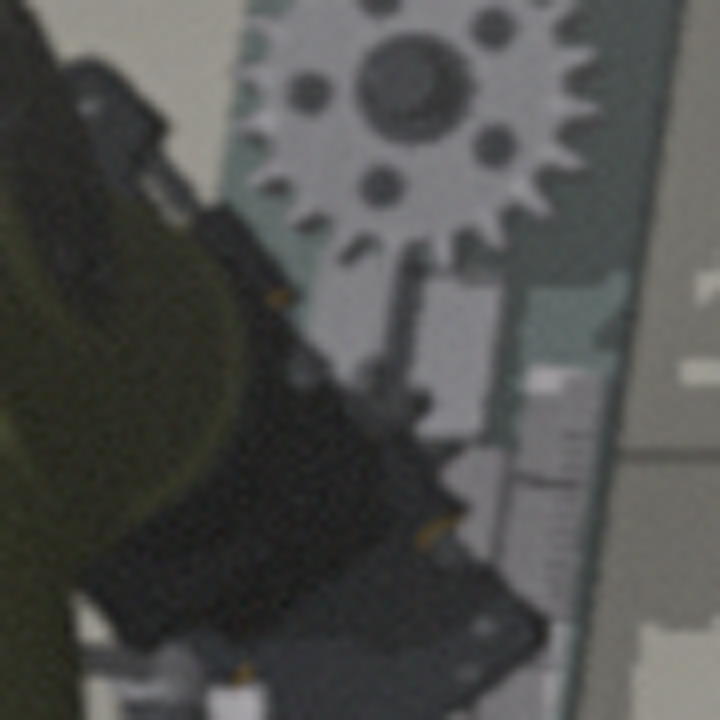

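The top view fits a gear offset of about 1–2 mm along tool −x, with visible tips at (425,405) and (455,450). That is well inside the 5 mm lead-in of the taper. Now I'll go down slowly.

```bash
python3 -m handwheel '[[0.025,0,-0.0018,0.004,0.003],[0.025,0,-0.0018,0.008,0.003],[0.025,0,-0.0018,0.012,0.003],[0.025,0,-0.0018,0.016,0.003],[0.025,0,-0.0018,0.02,0.003],[0.025,0,-0.0018,0.022,0.003],[0.025,0,-0.0018,0.024,0.003],[0.025,0,-0.0018,0.024,0.003]]' 15; python3 -m handwheel '[[0.025,0,0,0.003,0],[0.025,0,0,0.006,0],[0.025,0,0,0.006,0]]'
```

```text
time_s: 7.5
tool_pos: [0.5435, 0.1611, 0.0754]
tool_rot: [180.0, -0.1, 127.0]
force: [-0.8, 3.7, -1.7]
grip_width: 0.0356
time_s: 7.8
tool_pos: [0.5437, 0.1606, 0.0692]
tool_rot: [180.0, -0.0, 127.0]
force: [0.8, 3.5, -2.8]
grip_width: 0.0356
```

```bash
python3 -m handwheel '[[0.025,0,0,0.003,0],[0.025,0,0,0.005,0],[0.025,0,0,0.0065,0],[0.025,0,0,0.0065,0],[0.025,0,0,0.0065,0]]'; python3 - <<'E'
from h import *
s=read_camera("side");cv2.imwrite("pics/side4.png",s);crop(s,260,90,370,170,7,"pics/p5.png")
from mv import sh
sh()
E
```

```text
time_s: 8.3
tool_pos: [0.5441, 0.1608, 0.0636]
tool_rot: [179.9, -0.0, 127.0]
force: [-1.4, 4.9, 4.3]
grip_width: 0.0353
t 8.35 pos [0.5441 0.1608 0.0636] rot [ 1.7992e+02 -1.0000e-02  1.2699e+02] w 0.0358
```

View pics/p5.png

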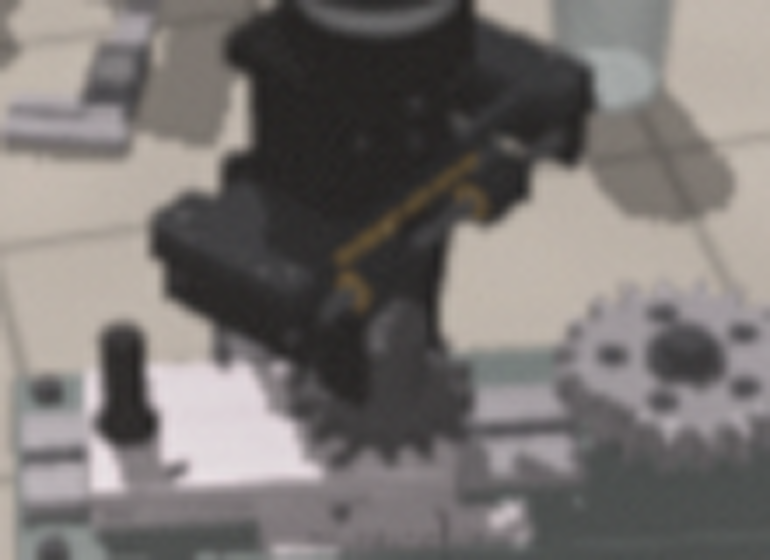

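The gear is down on the post; its disc is at the carriage top, panel (385,400), and fz has turned positive on contact. I'll release and lift.

```bash
python3 -m handwheel '[[0.06,0,0,0.001,0],[0.06,0,0,0.001,0],[0.06,0,0,0.001,0],[0.06,0,0,0,0],[0.06,0,0,-0.01,0],[0.06,0,0,-0.03,0],[0.06,0,0,-0.06,0],[0.06,0,0,-0.1,0],[0.06,0,0,-0.13,0],[0.06,0.04,0.02,-0.16,0],[0.06,0.06,0.06,-0.16,0],[0.06,0.07,0.1,-0.16,0],[0.06,0.07,0.14,-0.16,0]]'; python3 - <<'E'
from h import *
s=read_camera("side");t=read_camera("top");cv2.imwrite("pics/side5.png",s);cv2.imwrite("pics/top5.png",t)
a=cv2.resize(t[95:255,170:270],None,fx=3.5,fy=3.5);b=cv2.resize(s[80:193,250:370],None,fx=3.5,fy=3.5);c=np.zeros((560,770,3),np.uint8)
c[:a.shape[0],:a.shape[1]]=a;c[:b.shape[0],350:350+b.shape[1]]=b;cv2.imwrite("pics/p6.png",c)
from mv import sh
sh()
E
```

```text
time_s: 9.65
tool_pos: [0.6131, 0.3042, 0.2248]
tool_rot: [179.9, -0.1, 127.2]
force: [-0.3, 0.4, -0.8]
grip_width: 0.0596
t 9.75 pos [0.6149 0.3041 0.2207] rot [-1.7993e+02  2.0000e-02  1.2719e+02] w 0.0601
```

View pics/p6.png

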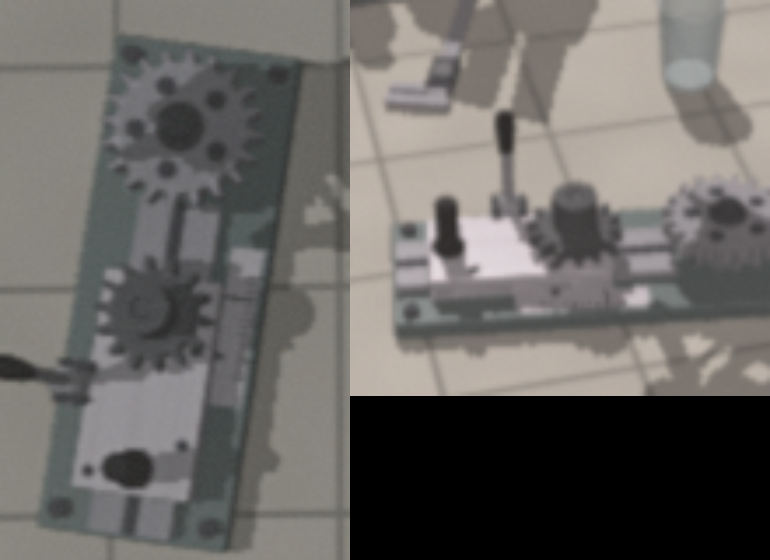

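```bash
python3 - <<'E'
from ph import *
t=cv2.imread("pics/top5.png");s=cv2.imread("pics/side5.png")
T=lambda x,y:((x+.5)/3.5-.5+170,(y+.5)/3.5-.5+95); S=lambda x,y:((x+.5)/3.5-.5+250,(y+.5)/3.5-.5+80)
H,e=tri(T(150,307),S(575-350,191)); print("hub top",H,e,plane("top",T(150,307),.088))
c=plane("top",T(150,307),.088)
for dx,dy in((0,0),(.001,0),(-.001,0),(0,.001),(0,-.001)):
  a,v=prof(t,(c[0]+dx,c[1]+dy),.058,.0355)
  print("gear14",dx,dy,np.abs(np.fft.rfft(v-v.mean()))[12:17].round(),np.round(phase(a,v,14,120,360,-1),2),np.round(phase(a,v,14,0,360,-1),2))
a,v=prof(t,(.6717,.1427),.059,.048);print("master",np.round(phase(a,v,20,0,360,1),2),np.round(phase(a,v,20,200,330,1),2))
crop(t,195,125,235,200,8,"pics/p7.png")
E
```

```text
hub top [0.5444942  0.15188307 0.10081537] 0.0014490581106206767 [0.5454998  0.15502877 0.088     ]
gear14 0 0 [1662. 2534. 1859. 4436. 2852.] [24.88  2.54] [4.71 2.77]
gear14 0.001 0 [1699. 2458.  988. 4572. 2969.] [23.94  2.67] [6.31 1.6 ]
gear14 -0.001 0 [1519. 2668. 2368. 4236. 2446.] [0.09 2.25] [4.04 3.44]
gear14 0 0.001 [1805. 2298. 3906. 4816. 2326.] [0.46 3.23] [4.81 5.56]
gear14 0 -0.001 [1475. 2390.  235. 3523. 3132.] [23.01  2.03] [0.33 0.27]
master [11.17  7.13] [11.54  2.68]
```

View pics/p7.png

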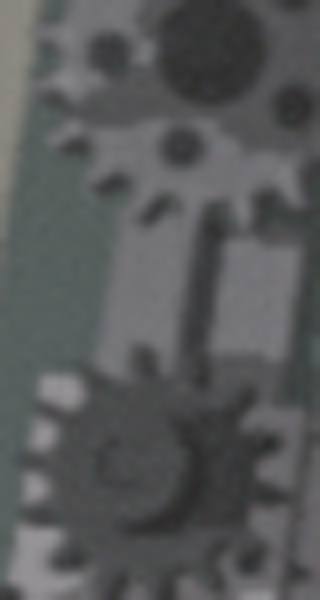

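```bash
python3 - <<'E'
from ph import *
t=cv2.imread("pics/top5.png");s=cv2.imread("pics/side5.png")
T=lambda x,y:((x+.5)/8-.5+195,(y+.5)/8-.5+125)
c=plane("top",T(121,463),.088);print("hub c from top",c)
for v in (185,191,197):
  print(v,tri(T(121,463),((225.5)/3.5-.5+250,(v+.5)/3.5-.5+80)))
for c in ((.5455,.1588),(.5455,.1598),(.5455,.1608),(.5445,.1598),(.5465,.1598)):
  for r in (.034,.037):
    a,v=prof(t,c,.058,r)
    print(c,r,np.abs(np.fft.rfft(v-v.mean()))[12:17].round(),np.round(phase(a,v,14,0,360,-1),2),np.round(phase(a,v,14,120,360,-1),2))
c=(.5455,.1598)
for p in((148,355),(200,370)):
  X=plane("top",T(*p),.058); print(np.hypot(X[0]-c[0],X[1]-c[1]),np.degrees(np.arctan2(X[1]-c[1],X[0]-c[0])))
crop(s,300,115,345,160,12,"pics/p8.png")
E
```

```text
hub c from top [0.54538771 0.1614041  0.088     ]
185 (array([0.54504224, 0.15770809, 0.10224092]), np.float64(0.0031597949802124434))
191 (array([0.54578272, 0.15961496, 0.09459549]), np.float64(0.002579003809690104))
197 (array([0.54653017, 0.16153963, 0.08687707]), np.float64(0.001992599789446041))
(0.5455, 0.1588) 0.034 [1360. 2249. 7435. 2417. 1285.] [ 4.78 10.36] [2.87 4.56]
(0.5455, 0.1588) 0.037 [1868. 1435. 6794. 3202. 1364.] [4.59 9.5 ] [2.31 4.02]
(0.5455, 0.1598) 0.034 [1334. 3147. 7594. 1607. 1562.] [ 4.78 10.58] [3.56 4.23]
(0.5455, 0.1598) 0.037 [1735. 1894. 6829. 1863. 1400.] [4.49 9.54] [2.87 4.1 ]
(0.5455, 0.1608) 0.034 [1446. 4229. 6777. 1170. 1648.] [4.76 9.46] [4.3 3.4]
(0.5455, 0.1608) 0.037 [1496. 2314. 6236. 1191. 1574.] [4.37 8.72] [3.4  3.86]
(0.5445, 0.1598) 0.034 [1583. 2341. 7960.  405. 1604.] [ 4.35 11.07] [4.66 4.51]
(0.5445, 0.1598) 0.037 [1402.  847. 7054.  907. 1753.] [4.05 9.82] [3.8  4.19]
(0.5465, 0.1598) 0.034 [ 685. 4468. 6470. 2981. 1264.] [5.27 9.04] [2.32 3.79]
(0.5465, 0.1598) 0.037 [1879. 2885. 5917. 3294.  935.] [5.11 8.3 ] [1.96 3.73]
0.035682772259405686 2.12256731688092
0.034037288958224124 -24.15373885225595
```

View pics/p8.png

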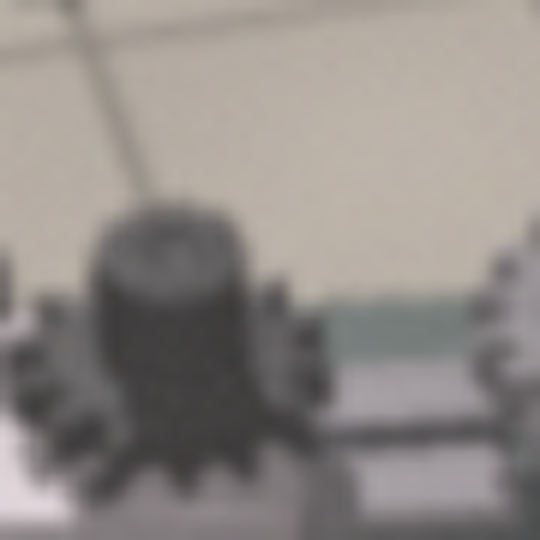

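The seated gear's hub top triangulates to z≈0.087 m, against 0.088 expected. A gear gap faces +x, and a master tooth faces it at 173°. The carriage reads about 0.0075 m. Next I'll measure the carriage grip.

```bash
python3 - <<'E'
from h import *
t=cv2.imread("pics/top5.png");s=cv2.imread("pics/side5.png")
a=cv2.resize(t[215:245,190:220],None,fx=12,fy=12,interpolation=cv2.INTER_CUBIC);b=cv2.resize(s[130:160,262:292],None,fx=12,fy=12,interpolation=cv2.INTER_CUBIC)
cv2.imwrite("pics/p9.png",np.hstack([a,b]))
f=lambda n,X,x0,y0:((proj(n,X)-[x0,y0]+.5)*12-.5).round()
for X in([.4415,.1751,.086],[.4415,.1751,.046],):
  print(f("top",X,190,215),f("side",X,262,130)+[360,0])
from mv import sh
sh((.4415,.175,.16,82))
E
```

```text
[166. 167.] [538. 112.]
[219. 173.] [547. 242.]
t 9.75 pos [0.6149 0.3041 0.2207] rot [-1.7993e+02  2.0000e-02  1.2719e+02] w 0.0601
tx 0.0020 ty -0.2161 tz 0.0607 twist 0.7888
```

View pics/p9.png

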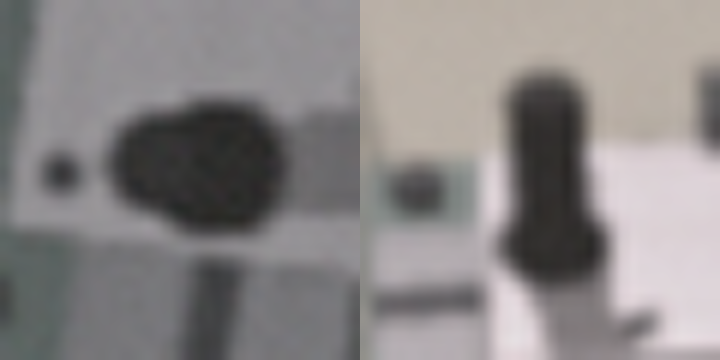

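```bash
python3 -m handwheel '[[0.06,0,-0.045,0,0.15],[0.06,0,-0.09,0,0.3],[0.06,0.001,-0.135,0,0.45],[0.06,0.001,-0.18,0.01,0.6],[0.06,0.001,-0.215,0.03,0.75],[0.06,0.001,-0.215,0.055,0.789],[0.06,0.001,-0.215,0.06,0.789],[0.06,0.001,-0.215,0.06,0.789],[0.06,0.001,-0.215,0.06,0.789]]'; python3 - <<'E'
from h import *
from mv import sh
sh((.4425,.175,.058,82))
s=read_camera("side");cv2.imwrite("pics/side6.png",s);crop(s,240,50,370,170,5,"pics/p10.png")
E
```

```text
time_s: 10.65
tool_pos: [0.4422, 0.1722, 0.1643]
tool_rot: [179.9, -0.0, 81.8]
force: [-0.8, -0.6, 1.2]
grip_width: 0.0598
t 10.65 pos [0.4422 0.1722 0.1643] rot [ 1.799e+02 -5.000e-02  8.181e+01] w 0.0598
tx 0.0029 ty -0.0001 tz 0.1063 twist -0.0033
```

View pics/p10.png

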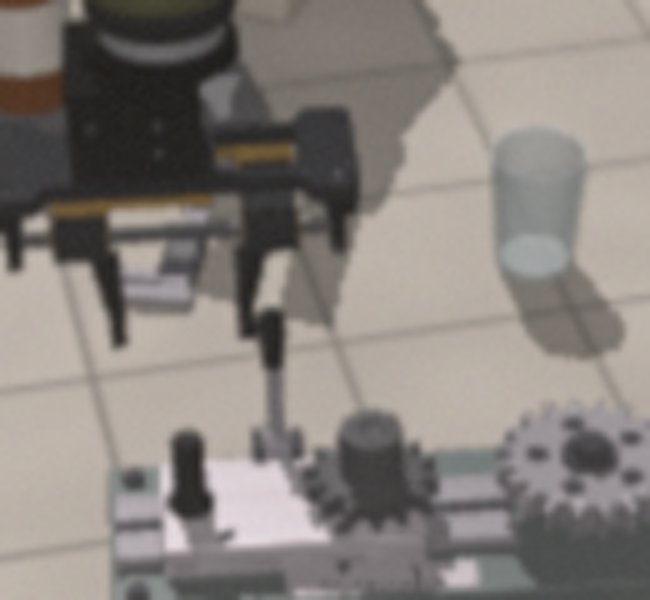

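The open fingers sit over the grip: tips at (120,345) and (247,335), grip top at (187,440). The lever is clear of the body. I'll go down and close on the grip.

```bash
python3 -m handwheel '[[0.06,0.0028,0,0.03,0],[0.06,0.0028,0,0.06,0],[0.06,0.0028,0,0.085,0],[0.06,0.0028,0,0.104,0],[0.06,0.0028,0,0.104,0],[0.01,0.0028,0,0.104,0],[0.01,0.0028,0,0.104,0],[0.01,0.0028,0,0.104,0],[0.01,0.0028,0,0.104,0],[0.01,0.0028,0,0.104,0],[0.01,0.0028,0,0.104,0]]' 15; python3 - <<'E'
from h import *
s=read_camera("side");cv2.imwrite("pics/side7.png",s);crop(s,240,50,370,170,5,"pics/p11.png")
E
```

```text
time_s: 11.8
tool_pos: [0.4413, 0.1746, 0.0593]
tool_rot: [-180.0, -0.0, 81.8]
force: [-2.0, 0.8, 0.4]
grip_width: 0.02
```

View pics/p11.png

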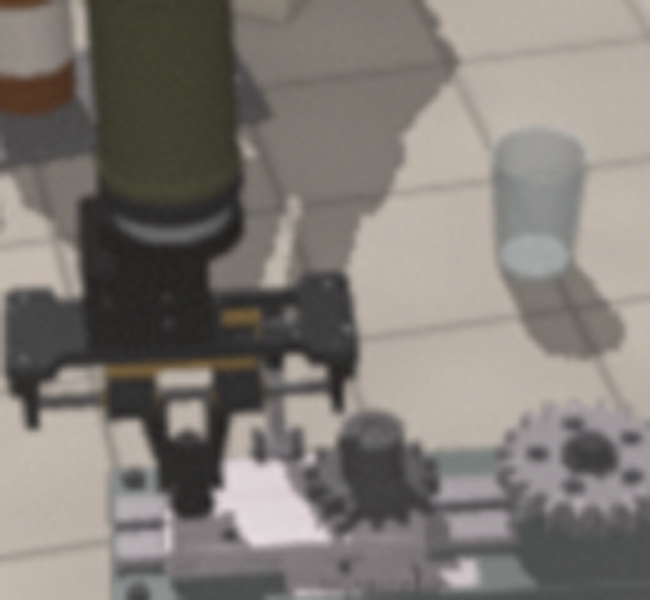

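The fingers are closed on the grip (20 mm wide). I'll slide to just before the tips meet, then on slowly.

```bash
python3 -m handwheel '[[0.01,0,0.004,0,0],[0.01,0,0.009,0,0],[0.01,0,0.014,0,0],[0.01,0,0.019,0,0],[0.01,0,0.024,0,0],[0.01,0,0.028,0,0],[0.01,0,0.03,0,0],[0.01,0,0.03,0,0],[0.01,0,0.03,0,0]]'; python3 - <<'E'
from h import *
t=read_camera("top");cv2.imwrite("pics/top8.png",t);crop(t,195,105,260,205,6,"pics/p12.png")
E
```

```text
time_s: 12.75
tool_pos: [0.4724, 0.17, 0.0593]
tool_rot: [179.9, -0.0, 81.7]
force: [1.5, -1.2, 3.9]
grip_width: 0.0196
```

View pics/p12.png

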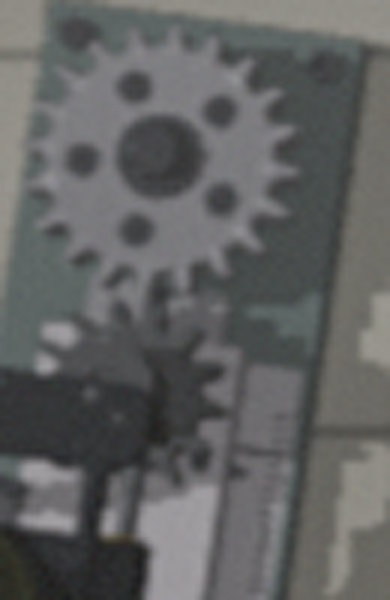

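A master tooth at (140,285) faces a gap in the gear, so it is entering cleanly. The pointer at (237,472) is about 9 mm short of the mark at (265,452).

```bash
python3 -m handwheel '[[0.01,0,0.002,0,0],[0.01,0,0.004,0,0],[0.01,0,0.006,0,0],[0.01,0,0.007,0,0],[0.01,0,0.008,0,0],[0.01,0,0.008,0,0],[0.01,0,0.008,0,0]]'; python3 - <<'E'
from h import *
t=read_camera("top");cv2.imwrite("pics/top9.png",t);crop(t,215,165,255,200,14,"pics/p13.png")
s=read_camera("side");cv2.imwrite("pics/side9.png",s);crop(s,300,135,350,180,12,"pics/p14.png")
crop(t,195,105,260,205,6,"pics/p15.png")
E
```

```text
time_s: 13.5
tool_pos: [0.4789, 0.169, 0.0593]
tool_rot: [-180.0, 0.0, 81.8]
force: [-1.6, -0.3, 6.2]
grip_width: 0.0193
```

View pics/p13.png

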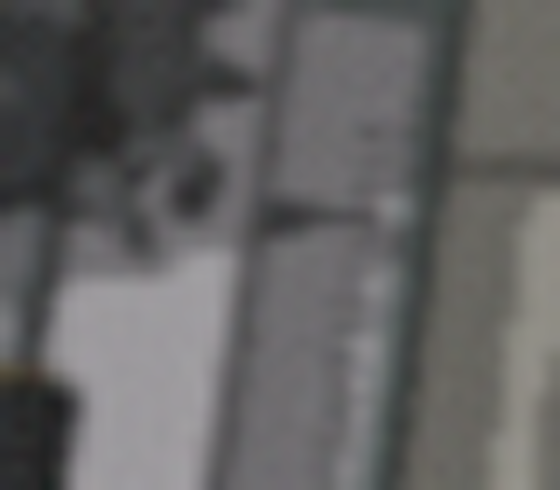

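View pics/p14.png

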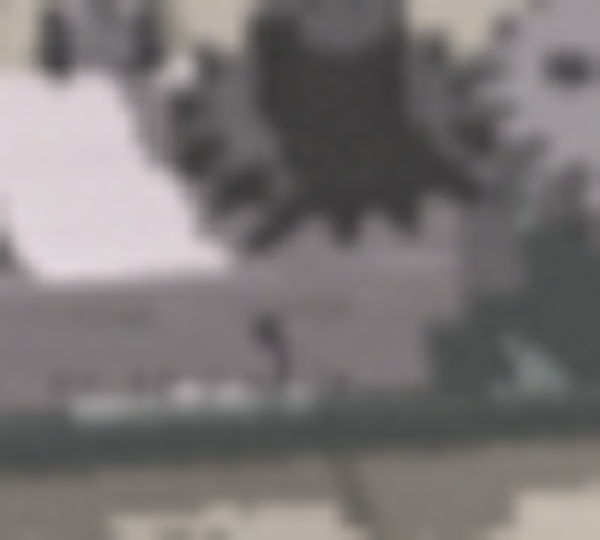

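View pics/p15.png

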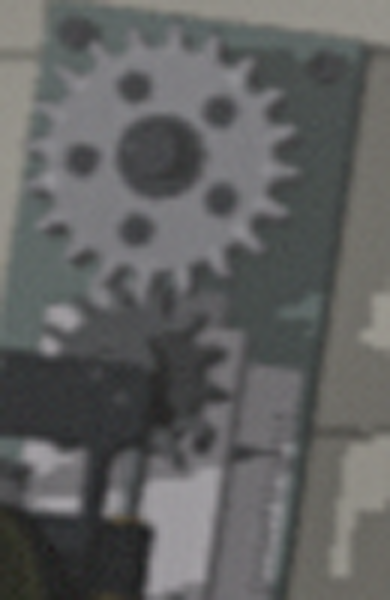

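The pointer tip at (285,218) is about 1 px (2–3 mm) short of the mark line at (345,213), and the teeth have found their gaps. I'll advance 2 mm and look again.

```bash
python3 -m handwheel '[[0.01,0,0.001,0,0],[0.01,0,0.002,0,0],[0.01,0,0.002,0,0],[0.01,0,0.002,0,0],[0.01,0,0.002,0,0]]'; python3 - <<'E'
from h import *
t=read_camera("top");cv2.imwrite("pics/top10.png",t)
s=read_camera("side");cv2.imwrite("pics/side10.png",s)
a=cv2.resize(t[165:195,220:250],None,fx=13,fy=13,interpolation=cv2.INTER_CUBIC);b=cv2.resize(s[150:180,305:335],None,fx=13,fy=13,interpolation=cv2.INTER_CUBIC)
cv2.imwrite("pics/p16.png",np.hstack([a,b]))
E
```

```text
time_s: 14.1
tool_pos: [0.4808, 0.1688, 0.0593]
tool_rot: [-180.0, 0.0, 81.8]
force: [-1.2, -0.9, 6.7]
grip_width: 0.0194
```

View pics/p16.png

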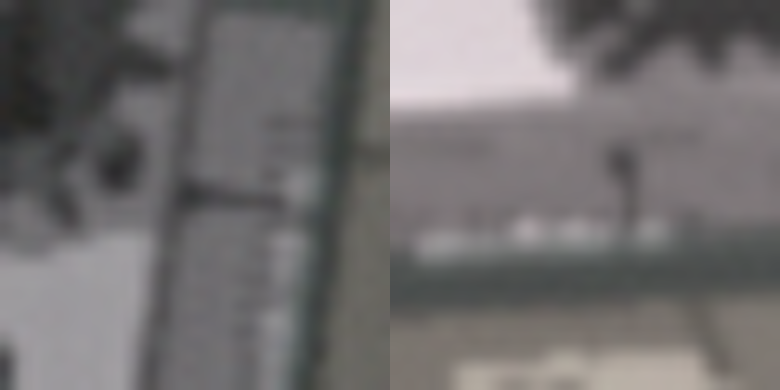

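The pointer at (190,190) and the mark line through (285,203) now form one line with the tester's own tilt. I'll check it by column centroids.

```bash
python3 - <<'E'
from h import *
for nm in("top0","top9","top10"):
    g=cv2.cvtColor(cv2.imread(f"pics/{nm}.png"),cv2.COLOR_BGR2GRAY).astype(float)
    out=[]
    for u in range(232,245):
        col=g[174:187,u]; 
        w=np.clip(np.median(col)-6-col,0,None); out.append((u,round((w*np.arange(174,187)).sum()/w.sum(),2) if w.sum()>8 else None, round(w.sum())))
    print(nm,out)
u=np.array([np.cos(np.radians(-8)),np.sin(np.radians(-8))]); v=np.array([-u[1],u[0]])
m=plane("top",(240,179.8),.019); q=plane("top",(240,179.8),.019)[:2]-.01*v
print("mark-line slope px/px",(proj("top",[*q,.019])-[240,179.8]), "px per mm",proj("top",[*(m[:2]+.001*u),.019])-[240,179.8])
E
```

```text
top0 [(232, np.float64(179.13), 75), (233, np.float64(174.91), 11), (234, np.float64(179.11), 18), (235, np.float64(179.46), 26), (236, np.float64(179.59), 32), (237, np.float64(179.7), 33), (238, np.float64(179.84), 25), (239, np.float64(180.0), 18), (240, np.float64(179.94), 18), (241, np.float64(179.06), 54), (242, np.float64(184.6), 10), (243, np.float64(185.32), 34), (244, np.float64(184.36), 56)]
top9 [(232, np.float64(184.5), 10), (233, np.float64(180.38), 29), (234, np.float64(179.79), 63), (235, np.float64(180.05), 88), (236, np.float64(180.04), 79), (237, np.float64(179.88), 49), (238, np.float64(179.94), 31), (239, np.float64(180.0), 18), (240, np.float64(180.0), 16), (241, np.float64(178.5), 14), (242, None, 1), (243, np.float64(182.24), 17), (244, None, 3)]
top10 [(232, np.float64(184.92), 12), (233, np.float64(180.05), 20), (234, np.float64(179.51), 39), (235, np.float64(179.54), 52), (236, np.float64(179.55), 47), (237, np.float64(179.69), 36), (238, np.float64(179.87), 31), (239, np.float64(180.3), 20), (240, np.float64(180.05), 19), (241, np.float64(179.0), 27), (242, np.float64(176.28), 25), (243, np.float64(182.25), 12), (244, np.float64(183.8), 20)]
mark-line slope px/px [4.08523157 0.5246634 ] px per mm [ 0.05895302 -0.40623404]
```

The pointer is within about 0.5 mm of the mark: row 179.54 against 179.46 at column 235. I'll release the grip, rise and look at the lever.

```bash
python3 -m handwheel '[[0.02,0,0.002,0,0],[0.03,0,0.002,0,0],[0.05,0,0.002,0,0],[0.05,0,0.002,0,0],[0.05,0,0.002,-0.02,0],[0.05,0,0.002,-0.05,0],[0.05,0,0.002,-0.09,0],[0.03,-0.03,0,-0.12,0],[0.0,-0.07,0,-0.14,0],[0.0,-0.12,0,-0.14,0],[0.0,-0.14,0,-0.14,0],[0.0,-0.14,0,-0.14,0]]'; python3 - <<'E'
from h import *
from mv import sh
sh()
t=read_camera("top");cv2.imwrite("pics/top11.png",t)
s=read_camera("side");cv2.imwrite("pics/side11.png",s)
a=cv2.resize(t[105:245,150:260],None,fx=4,fy=4,interpolation=cv2.INTER_CUBIC);b=cv2.resize(s[70:185,270:360],None,fx=4,fy=4,interpolation=cv2.INTER_CUBIC)
c=np.zeros((560,800,3),np.uint8);c[:560,:440]=a;c[:460,440:800]=b
cv2.imwrite("pics/p17.png",c)
E
```

```text
time_s: 15.4
tool_pos: [0.4608, 0.0266, 0.1994]
tool_rot: [180.0, -0.0, 81.4]
force: [-0.3, 0.5, -0.6]
grip_width: 0.0177
t 15.4 pos [0.4608 0.0266 0.1994] rot [ 1.7996e+02 -4.0000e-02  8.1410e+01] w 0.0177
```

View pics/p17.png

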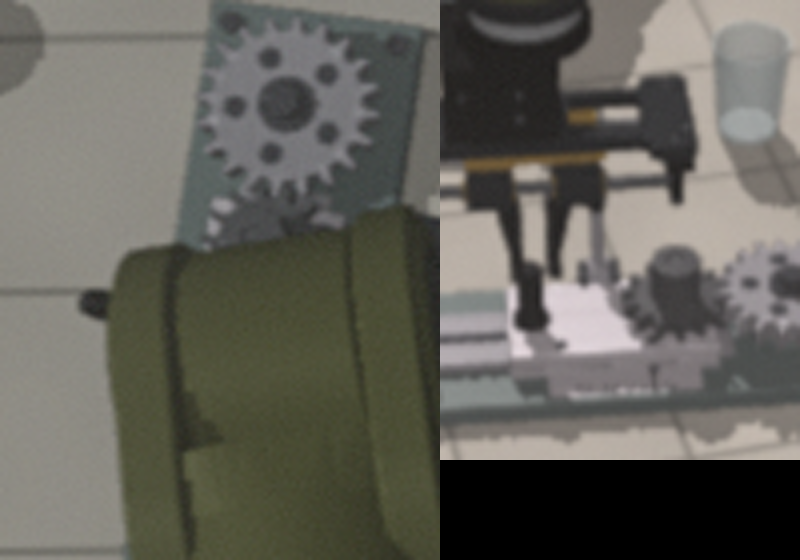

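The arm hides the lever in both views, so I'll move it further aside.

```bash
python3 -m handwheel '[[0,-0.05,0,-0.03,0],[0,-0.1,0,-0.06,0],[0,-0.15,0,-0.08,0],[0,-0.2,0,-0.08,0],[0,-0.23,0,-0.08,0],[0,-0.23,0,-0.08,0]]'; python3 - <<'E'
from h import *
from mv import sh
sh()
t=read_camera("top");cv2.imwrite("pics/top12.png",t)
s=read_camera("side");cv2.imwrite("pics/side12.png",s)
a=cv2.resize(t[105:245,150:260],None,fx=4,fy=4,interpolation=cv2.INTER_CUBIC);b=cv2.resize(s[70:185,270:360],None,fx=4,fy=4,interpolation=cv2.INTER_CUBIC)
c=np.zeros((560,800,3),np.uint8);c[:560,:440]=a;c[:460,440:800]=b
cv2.imwrite("pics/p18.png",c)
E
```

```text
time_s: 16.1
tool_pos: [0.4272, -0.2035, 0.28]
tool_rot: [179.9, 0.1, 81.2]
force: [0.1, -0.2, 0.6]
grip_width: 0.0002
t 16.1 pos [ 0.4272 -0.2035  0.28  ] rot [1.7988e+02 1.4000e-01 8.1250e+01] w 0.0002
```

View pics/p18.png

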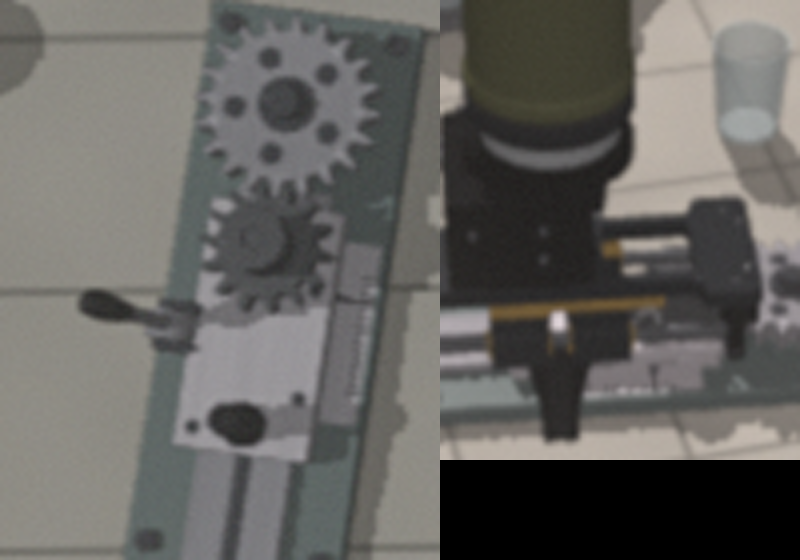

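```bash
python3 - <<'E'
from h import *
y=np.radians(-8.0);u=np.array([np.cos(y),np.sin(y)]);v=np.array([-u[1],u[0]])
h=np.array([.5415,.2117])
f=lambda X:((proj("top",X)-[150,105]+.5)*4-.5).round(0)
print("hinge",f([*h,.036]))
for th in(0,.1,.2,.3):
  print(th,*[f([*(h+r*np.sin(th)*v),.036+r*np.cos(th)]) for r in(.054,.075,.086)])
h0=h-.0415*u
g=lambda X:((proj("side",X)-[240,90]+.5)*5-.5).round(0)
print("start side: hinge",g([*h0,.036]))
for th in(0,.1,.2,.3): print(th,*[g([*(h0+r*np.sin(th)*v),.036+r*np.cos(th)]) for r in(.054,.075,.086)])
from mv import sh
sh((*(h-.05*v),.20,82),(*(h-.03*v),.20,82))
print(u,v)
E
```

```text
hinge [177. 330.]
0 [150. 319.] [139. 314.] [133. 311.]
0.1 [141. 317.] [126. 312.] [118. 309.]
0.2 [132. 316.] [114. 311.] [103. 308.]
0.3 [124. 316.] [102. 309.] [ 90. 306.]
start side: hinge [273. 254.]
0 [270. 181.] [269. 152.] [268. 136.]
0.1 [269. 176.] [268. 144.] [267. 128.]
0.2 [269. 171.] [267. 138.] [266. 121.]
0.3 [268. 168.] [266. 133.] [265. 115.]
t 16.2 pos [ 0.4287 -0.1968  0.279 ] rot [ 1.7999e+02 -2.0000e-02  8.1750e+01] w 0.0005
tx 0.3705 ty 0.0532 tz 0.0790 twist -0.0044
tx 0.3905 ty 0.0531 tz 0.0790 twist -0.0044
[ 0.99026807 -0.1391731 ] [0.1391731  0.99026807]
```

By its projection the lever leans about 0.3 rad outward: knob end at (85,300) in the top view, and z = 0.12 by triangulation. I'll approach it from the inside with closed fingers.

```bash
python3 -m handwheel '[[0,0.045,0.006,0,0],[0,0.09,0.012,0,0],[0,0.14,0.02,0.02,0],[0,0.19,0.026,0.04,0],[0,0.24,0.032,0.06,0],[0,0.29,0.04,0.08,0],[0,0.34,0.047,0.1,0],[0,0.38,0.053,0.12,-0.004],[0,0.401,0.0556,0.14,-0.004],[0,0.401,0.0556,0.15,-0.004],[0,0.401,0.0556,0.15,-0.004],[0,0.401,0.0556,0.15,-0.004]]'; python3 - <<'E'
from h import *
from mv import sh
h=np.array([.544,.2117]);v=np.array([.139,.990])
sh((*(h-.02*v),.100,82))
s=read_camera("side");cv2.imwrite("pics/side13.png",s)
crop(s,250,50,360,165,5,"pics/p19.png")
E
```

```text
time_s: 17.4
tool_pos: [0.5399, 0.1918, 0.1288]
tool_rot: [-180.0, 0.0, 82.1]
force: [0.3, -0.9, 0.9]
grip_width: 0.0006
t 17.4 pos [0.5399 0.1918 0.1288] rot [-1.7995e+02  4.0000e-02  8.2060e+01] w 0.0006
tx 0.0002 ty 0.0013 tz 0.0288 twist 0.0010
```

View pics/p19.png

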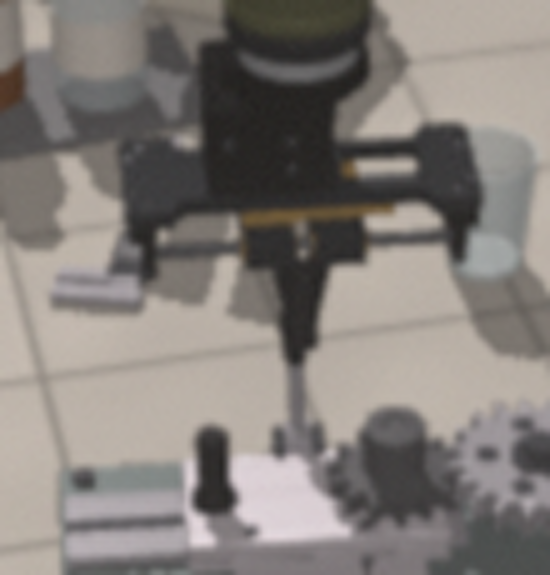

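The fingertips at (295,355) are right in front of the lever rod, in line with it. I'll go down and push along the arc.

```bash
python3 -m handwheel '[[0,0,0.001,0.015,0],[0,0,0.001,0.028,0],[0,0.01,0.001,0.028,0],[0,0.02,0.001,0.027,0],[0,0.03,0.001,0.026,0],[0,0.038,0.001,0.028,0],[0,0.047,0.001,0.033,0],[0,0.055,0.001,0.038,0],[0,0.06,0.001,0.042,0],[0,0.06,0.001,0.042,0],[0,0.06,0.001,0.042,0]]'; python3 - <<'E'
from h import *
from mv import sh
sh()
t=read_camera("top");cv2.imwrite("pics/top14.png",t)
s=read_camera("side");cv2.imwrite("pics/side14.png",s)
a=cv2.resize(t[105:245,150:260],None,fx=4,fy=4,interpolation=cv2.INTER_CUBIC);b=cv2.resize(s[70:185,270:360],None,fx=4,fy=4,interpolation=cv2.INTER_CUBIC)
c=np.zeros((560,800,3),np.uint8);c[:560,:440]=a;c[:460,440:800]=b
cv2.imwrite("pics/p20.png",c)
E
```

```text
time_s: 18.55
tool_pos: [0.5497, 0.2509, 0.0868]
tool_rot: [-180.0, 0.0, 82.0]
force: [-0.5, -0.8, 0.2]
grip_width: 0.0003
t 18.55 pos [0.5497 0.2509 0.0868] rot [-179.97    0.     82.  ] w 0.0003
```

View pics/p20.png

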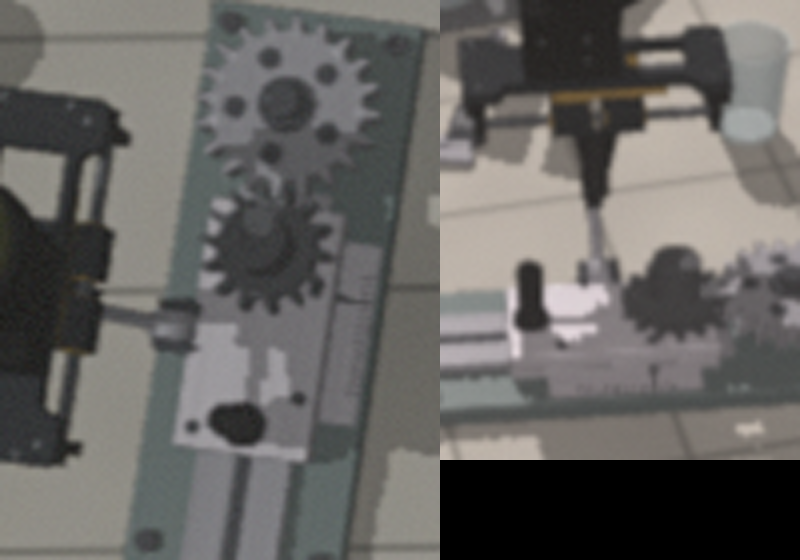

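The lever is following the fingers down, hinge at (178,325) and rod running left under the fingers. The carriage is still at the mark. I'll press on.

```bash
python3 -m handwheel '[[0,0.003,0,0.003,0],[0,0.005,0,0.006,0],[0,0.008,0,0.01,0],[0,0.011,0,0.014,0],[0,0.013,0,0.018,0],[0,0.015,0,0.022,0],[0,0.0165,0,0.0255,0],[0,0.0165,0,0.0255,0]]'; python3 -m handwheel '[[0,0.001,0,0.003,0],[0,0.002,0,0.006,0],[0,0.002,0,0.008,0],[0,0.002,0,0.008,0]]'
```

```text
time_s: 19.45
tool_pos: [0.5523, 0.2671, 0.0609]
tool_rot: [180.0, 0.0, 82.0]
force: [0.8, -1.7, 1.5]
grip_width: 0.0004
time_s: 19.85
tool_pos: [0.5527, 0.2687, 0.0554]
tool_rot: [-180.0, -0.0, 82.0]
force: [-3.8, -5.3, 13.7]
grip_width: 0.0002
```

```bash
python3 -m handwheel '[[0,0,0,0.001,0],[0,0,0,0.002,0],[0,0,0,0.002,0],[0,0,0,0,0],[0,0,0,-0.02,0],[0,0,0,-0.06,0],[0,-0.02,0,-0.1,0],[0,-0.06,0,-0.14,0],[0,-0.11,0,-0.18,0],[0,-0.16,0,-0.2,0],[0,-0.21,0,-0.2,0],[0,-0.26,0,-0.2,0],[0,-0.3,0,-0.2,0],[0,-0.34,-0.03,-0.2,0],[0,-0.38,-0.06,-0.2,0],[0,-0.42,-0.09,-0.2,0],[0,-0.45,-0.09,-0.2,0],[0,-0.45,-0.09,-0.2,0]]'; python3 - <<'E'
from h import *
from mv import sh
sh()
t=read_camera("top");cv2.imwrite("pics/top15.png",t)
s=read_camera("side");cv2.imwrite("pics/side15.png",s)
a=cv2.resize(t[105:245,150:260],None,fx=4,fy=4,interpolation=cv2.INTER_CUBIC);b=cv2.resize(s[70:185,270:360],None,fx=4,fy=4,interpolation=cv2.INTER_CUBIC)
c=np.zeros((560,800,3),np.uint8);c[:560,:440]=a;c[:460,440:800]=b
cv2.imwrite("pics/p21.png",c)
E
```

```text
time_s: 21.65
tool_pos: [0.399, -0.1679, 0.2537]
tool_rot: [179.9, -0.1, 81.6]
force: [0.4, 0.1, 0.9]
grip_width: 0.0005
t 21.65 pos [ 0.399  -0.1679  0.2537] rot [ 1.799e+02 -1.200e-01  8.159e+01] w 0.0005
```

View pics/p21.png

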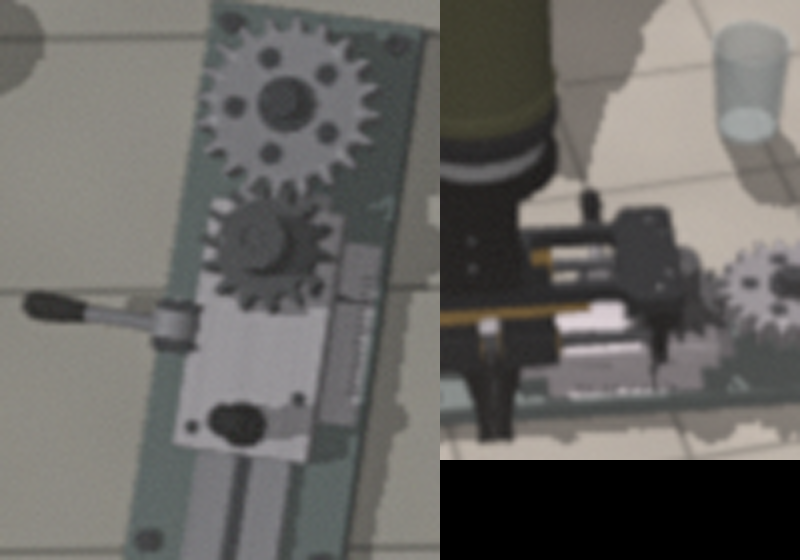

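```bash
python3 -m handwheel '[[0,-0.03,0.04,-0.02,0],[0,-0.06,0.08,-0.04,0],[0,-0.1,0.11,-0.06,0],[0,-0.14,0.13,-0.08,0],[0,-0.19,0.15,-0.1,0],[0,-0.23,0.17,-0.1,0],[0,-0.25,0.19,-0.1,0],[0,-0.25,0.19,-0.1,0]]'; python3 - <<'E'
from h import *
from mv import sh
sh()
s=read_camera("side");cv2.imwrite("pics/side16.png",s);t=read_camera("top");cv2.imwrite("pics/top16.png",t)
crop(s,250,85,370,180,6,"pics/p22.png")
h=np.array([.544,.2117]);v=np.array([.139,.990])
f=lambda X:((proj("top",X)-[150,105]+.5)*4-.5).round(0)
g=lambda X:((proj("side",X)-[250,85]+.5)*6-.5).round(0)
print(f([*h,.036]),g([*h,.036]))
for th in(1.1,1.2,1.3,1.4):
  print(th,*[(f(X),g(X)) for r in(.054,.086) for X in [[*(h+r*np.sin(th)*v),.036+r*np.cos(th)]]])
E
```

```text
time_s: 22.55
tool_pos: [0.5559, -0.4412, 0.3472]
tool_rot: [-179.6, 0.1, 81.9]
force: [-0.4, 1.3, -1.0]
grip_width: 0.0008
t 22.55 pos [ 0.5559 -0.4412  0.3472] rot [-1.7958e+02  5.0000e-02  8.1880e+01] w 0.0008
[177. 326.] [356. 329.]
1.1 (array([ 84., 310.]), array([346., 231.])) (array([ 26., 301.]), array([341., 173.]))
1.2 (array([ 83., 311.]), array([346., 236.])) (array([ 25., 302.]), array([340., 182.]))
1.3 (array([ 83., 312.]), array([346., 242.])) (array([ 26., 303.]), array([340., 192.]))
1.4 (array([ 84., 313.]), array([346., 249.])) (array([ 28., 305.]), array([340., 203.]))
```

View pics/p22.png

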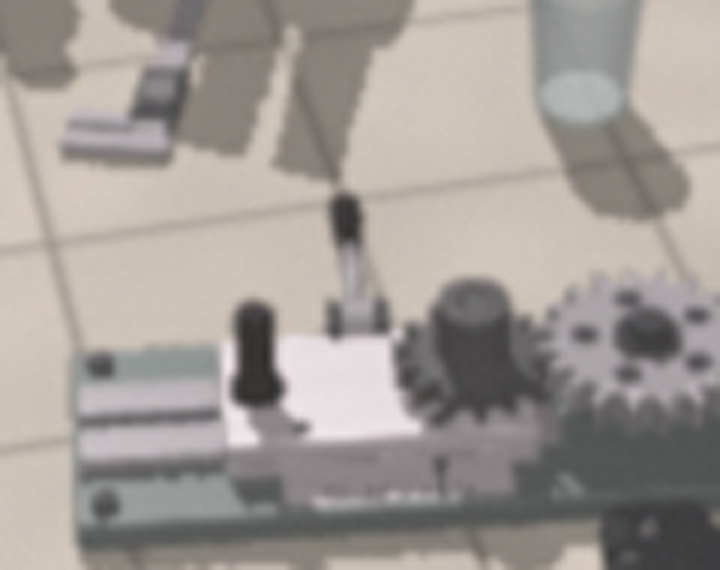

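View pics/side16.png

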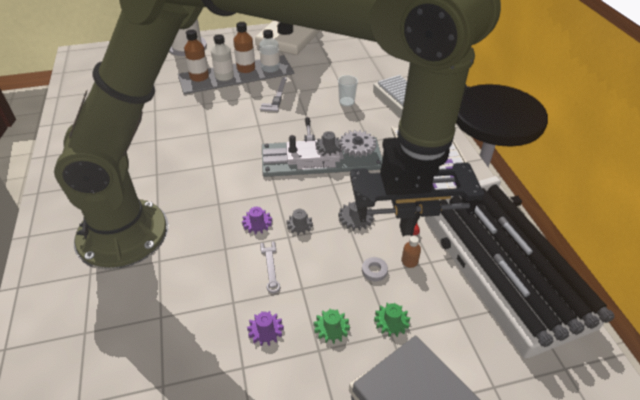

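View pics/top16.png

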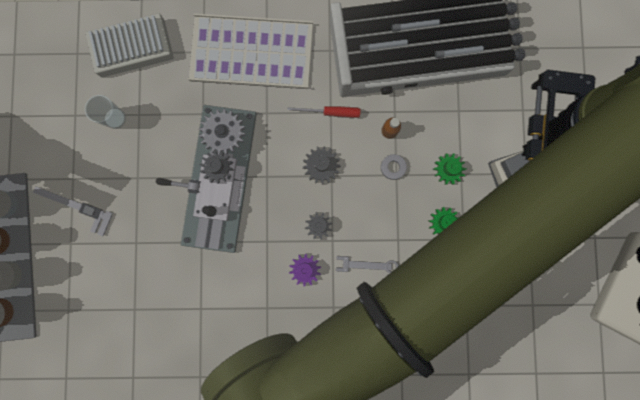

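The lever lies right down: knob from (345,193) to (345,245), against 190 predicted for its upper edge at 1.40 rad and 179 at 1.30. Last I'll check the pointer, the gear seat and the bystanders.

```bash
python3 - <<'E'
from ph import *
t=cv2.imread("pics/top16.png");t0=cv2.imread("pics/top0.png");s=cv2.imread("pics/side16.png")
for nm in("top10","top16"):
    g=cv2.cvtColor(cv2.imread(f"pics/{nm}.png"),cv2.COLOR_BGR2GRAY).astype(float); out=[]
    for u in range(233,241):
        col=g[174:187,u]; w=np.clip(np.median(col)-6-col,0,None); out.append((u,round((w*np.arange(174,187)).sum()/w.sum(),2)))
    print(nm,[(a,float(b)) for a,b in out])
for n,(x,y) in dict(g17=(321,165),g12=(318,225),bottle=(391,127)).items():
    tpl=t0[y-22:y+22,x-22:x+22]; r=cv2.matchTemplate(t[y-35:y+35,x-35:x+35],tpl,cv2.TM_CCOEFF_NORMED); _,q,_,l=cv2.minMaxLoc(r); print(n,"shift px",l[0]-13,l[1]-13,round(q,3))
a=cv2.resize(t[140:200,195:255],None,fx=6.5,fy=6.5,interpolation=cv2.INTER_CUBIC);b=cv2.resize(s[122:170,305:365],None,fx=6.5,fy=6.5,interpolation=cv2.INTER_CUBIC)
c=np.zeros((390,780,3),np.uint8);c[:,:390]=a;c[:312,390:]=b;cv2.imwrite("pics/p23.png",c)
E
```

```text
top10 [(233, 180.05), (234, 179.51), (235, 179.54), (236, 179.55), (237, 179.69), (238, 179.87), (239, 180.3), (240, 180.05)]
top16 [(233, 179.54), (234, 179.0), (235, 179.18), (236, 179.44), (237, 179.63), (238, 179.88), (239, 180.33), (240, 180.0)]
g17 shift px 0 0 0.997
g12 shift px 0 0 0.997
bottle shift px 0 0 0.997
```

View pics/p23.png

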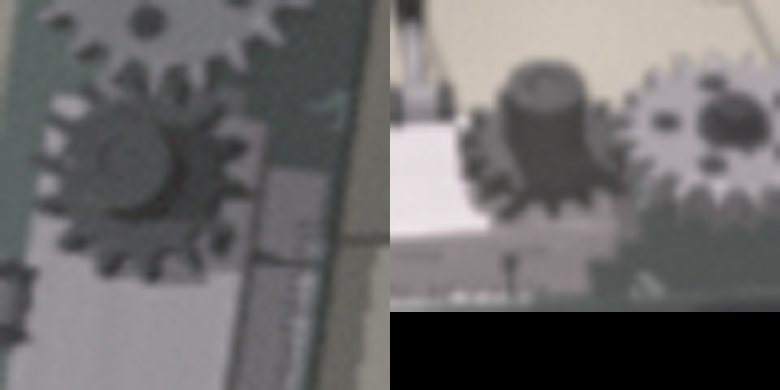

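The other gears and the bottle have not shifted (0 px). The pointer now reads slightly past the mark. I'll quantify that independently from the carriage's total travel.

```bash
python3 - <<'E'
from h import *
U=8
G=lambda n:cv2.resize(cv2.cvtColor(cv2.imread(f"pics/{n}.png"),cv2.COLOR_BGR2GRAY),None,fx=U,fy=U,interpolation=cv2.INTER_CUBIC)
a=G("top0"); y=np.radians(-8.);u=np.array([np.cos(y),np.sin(y)])
for nm in("top12","top16"):
  b=G(nm)
  for name,(x,yy),z in(("hole",(221.8,222.8),.04),("hole2",(195,229.5),.04),("grip",(206,229),.06)):
    X0=plane("top",(x,yy),z); w=6
    best=None
    p1=proj("top",[*(X0[:2]+.0425*u),z])
    tpl=a[int((yy-w)*U):int((yy+w)*U),int((x-w)*U):int((x+w)*U)]
    ox,oy=int((p1[0]-w-4)*U),int((p1[1]-w-4)*U)
    r=cv2.matchTemplate(b[oy:oy+int((2*w+8)*U),ox:ox+int((2*w+8)*U)],tpl,cv2.TM_CCOEFF_NORMED)
    _,q,_,l=cv2.minMaxLoc(r)
    d=np.array([(ox+l[0]-int((x-w)*U))/U,(oy+l[1]-int((yy-w)*U))/U])
    X1=plane("top",(x+d[0],yy+d[1]),z); print(nm,name,round(q,3),d,"travel mm",((X1-X0)[:2]@u*1e3).round(2),"side",((X1-X0)[:2]@[-u[1],u[0]]*1e3).round(2))
# pointer & mark in top0
g=cv2.cvtColor(cv2.imread("pics/top0.png"),cv2.COLOR_BGR2GRAY).astype(float)
for c in range(228,238):
  col=g[190:203,c]; w=np.clip(np.median(col)-6-col,0,None); print(c,round((w*np.arange(190,203)).sum()/max(w.sum(),1e-6),2),round(w.sum()),end=" | ")
E
```

```text
top12 hole 0.985 [  2.75 -18.  ] travel mm 42.92 side -0.23
top12 hole2 0.969 [  3.    -18.375] travel mm 43.75 side -0.48
top12 grip 0.964 [  2.75  -18.375] travel mm 42.86 side 0.02
top16 hole 0.98 [  2.75  -17.875] travel mm 42.63 side -0.27
top16 hole2 0.971 [  3.   -18.25] travel mm 43.46 side -0.52
top16 grip 0.966 [  2.75  -18.375] travel mm 42.86 side 0.02
228 197.82 11 | 229 200.43 74 | 230 199.92 25 | 231 196.43 23 | 232 196.46 41 | 233 196.57 30 | 234 196.73 11 | 235 0.0 0 | 236 202.0 3 | 237 0.0 0 |
```

```bash
python3 - <<'E'
from h import *
for yd in(-7.5,-8,-8.5):
  y=np.radians(yd);u=np.array([np.cos(y),np.sin(y)])
  for z in(.019,.021,.023):
    p=plane("top",(232.5,196.5),z);m=[plane("top",q,.0185) for q in((236,179.59),(238,179.84))]
    print(yd,z,[round(((k-p)[:2]@u)*1e3,2) for k in m])
E
```

```text
-7.5 0.019 [np.float64(41.85), np.float64(41.82)]
-7.5 0.021 [np.float64(42.0), np.float64(41.98)]
-7.5 0.023 [np.float64(42.16), np.float64(42.13)]
-8 0.019 [np.float64(41.87), np.float64(41.89)]
-8 0.021 [np.float64(42.02), np.float64(42.04)]
-8 0.023 [np.float64(42.17), np.float64(42.19)]
-8.5 0.019 [np.float64(41.89), np.float64(41.95)]
-8.5 0.021 [np.float64(42.04), np.float64(42.1)]
-8.5 0.023 [np.float64(42.18), np.float64(42.24)]
```

The carriage had 42.0 mm to travel to the mark and went about 42.9 mm. That is roughly 0.9 mm past the mark, inside the 2.5 mm tolerance, and it did not move while the lever was locked. Handing in.

```bash
python3 -c "
from cell import *
print(sign_off(), get_obs()['time_s'])"
```

```text
the job is handed in; nothing more can be done
the job is handed in; nothing more can be done
```

I put the 14-tooth gear on the test post, slid the carriage in until the teeth meshed, and pressed the cam lever right down. I then handed the job in, at about 23 s of the 51 s. The hand-in gives no verdict.

**Last checks:**
- **Right gear:** the gear at top-view (388,221) measured 79 mm over tips, and its tooth pattern peaks at 14.
- **Seating:** after I released the gear, its hub top measured 0.087 m, against 0.088 m expected when home. I did not measure the height again after sliding and locking, but the final pictures show the gear level and in mesh.
- **Carriage:** it stands about 0.9 mm past the mark by measured travel. Direct pointer readings gave about 0.4 mm short before I let go of the grip, and about 0.8–1.6 mm past after that. Letting go added 1–2 mm because I left 2 mm of forward shift in those rows. All of these are inside the 2.5 mm tolerance, and locking did not move the carriage.
- **Lever:** its position in the final pictures fits about 1.40 rad. At the end of the press it pushed back with about 14 N.
- **Other things:** the 12- and 17-tooth gears and the amber bottle show no shift in the top view, and the arm was well clear of everything.

**What disagreed:**
- **Hub height:** my first reading of the seated gear's hub came out at 0.10 m, from badly picked pixels. A closer crop corrected it.
- **Lever start:** the lever was leaning about 0.3 rad at the start, not quite upright.
- **Carriage start:** the carriage began about 8 mm forward of its back position.

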